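# Fit a battery pack behind a child-resistant cap

### The arm

A 6-joint arm with a two-finger parallel gripper is mounted at the origin on the work surface. World frame = base frame: x ahead of the robot, y to its left, z up, the work surface at z = 0. Lengths are in m, angles in rad, forces in N, time in s.
With the tool pointing down it reaches from about 0.225 to 0.875 m from the base axis. Payload 3.4 kg.
Tool frame: the origin (TCP) lies at the very end of the fingers, on their centre line; the grasp point (between the pads) lies manip.pinch_z behind it (manip.pinch_z is the distance from the TCP to the grasp point, in m); z points along the fingers, y is the direction in which the jaws open and shut (so a half turn about z gives the same grasp; the last joint's range is limited). The gripper opens to 85 mm and grips with 20 to 120 N. Pads are 22 mm wide; open, the fingers measure 114 mm over their backs; the gripper's body (76 mm by 85 mm) begins 54 mm behind the grasp point. The pads swing forward as they close: fully open they stand 13 mm farther back than shut.
Start: joints at [1.027, 0.276, 1.505, -0, 1.361, -0.121], TCP at [0.236, 0.524, 0.231] pointing down, gripper open.
Joint ranges: [-2.89, 2.89], [-0.75, 2.08], [0.22, 2.7], [-1.18, 4.32], [0.11, 2.71], [-2.7, 2.7]. Speed limits (rad/s): [2.57, 2.57, 3.14, 3.14, 3.14, 3.14].

### API

Orientations are given as a unit quaternion [w, x, y, z].
In Python, from rig import manip, imaging, workorder gives the robot as it stands.
- The arm moves only by the tool apply_moves, never from a script. Its argument "moves" is one flat list of numbers, 7 for each row, row after row: the finger opening in m, from 0 to 0.0854, then the shift along the tool's x, y, z in m, then the turn, a rotation vector about the tool's x, y, z in rad. In form: [jaw, tx, ty, tz, rx, ry, rz, jaw, tx, ty, tz, rx, ry, rz, ...]. A call has exactly 8 rows; each row shifts and turns the pose as measured when the row begins, along the tool's axes as they then stand; what a row does not reach is not made up. A row lasts 1/12 s, in which the tool goes at most 41.7 mm and 7.16 degrees, less where a joint would pass 70% of its speed; a pose out of reach is approached as far as the arm can. A call with a gripper value outside its range is refused whole. The fingers move at their own pace and stop on an object; "newtons" is the grip in N (left out, the last holds). Time passes only in rows, so rows that do not move let the fingers close, or fill a call up. It gives the time, the measured TCP pose, the force and the opening at its end, in the units of the state.
- manip.get_state(): the state, without advancing time (a new reading comes with each control period).
- imaging.get_image(name): name is "side" or "top" or "wrist"; returns a dict with "image" (420x560x3 uint8, red, green, blue), "range_z" (420x560 float32, m along the optical axis (not along the pixel's ray), 0 where there is no reading), "fx", "fy", "cx", "cy" (pixels), "R" (3x3) and "t" (3): a world point X has camera coordinates R X + t. Camera axes: x right, y down, z forward; pixel columns grow to the right and rows downward; lengths in m; the calibration is good to about 2 mm. The wrist camera is an equidistant fisheye: a pixel r from the principal point sees the ray r / f radians off the axis. A picture is of the moment at which its call begins.
- workorder.sign_off(): hands the job in, once; it reports no verdict.
The state is a dict: "clock": time; "qpos": joint angles; "qd": joint speeds; "effort": joint torques, N m; "position": TCP position; "ee_rot": TCP orientation; "contact_force": force on the tool from outside, world axes, zero at the start; "moment": the same for the moment, N m; "width": finger opening in m.
Only numpy, scipy, OpenCV 4.12 (cv2) and the standard library are available. Lean on these libraries where they do the work, as an engineer would, in place of code of your own. Each camera call takes 0.05 s, during which the arm holds its last target.

### The job

Open the battery bay of the upturned night-light player: press its child-resistant cap down while turning it anticlockwise until the lock ring is fully round, then slide the cover all the way open. Lower the battery pack (the block with two brass studs), without dropping it, into the bay so that it lies flat on the floor and holds the small sensing pin down. Leave everything else on the bench where it is.

Things in the scene. Friction and masses are not known exactly. Their poses are not given: they have to be found in the camera images.
- player: Grey plastic night-light player, 230 (x) x 240 (y) x 48 mm high, lying face down and fixed to the bench; its upturned side is 48 above the bench. Origin: centre of its underside on the bench; z up. In its frame the cap's axis is at x -30, y +70, and the battery bay (under the cover until that slides towards +x) is centred at x -58, y -53.
- cap_flange (a point): White round ribbed cap, 60 diameter, 12 thick, with an upright grip bar on top, 52 long, 12 wide, 18 high, across its middle. The point lies on the cap's axis on the top face of the disc (the flange on either side of the bar), 68 above the bench at rest; the bar rises 18 above it. x runs along the bar, z up. The cap turns about this axis without limit.
- cap_press (a joint): How far the cap is pressed down, m: 0 at rest (a spring: sinks from about 4 N), 0.006 fully down (10 N). Pressed under 3 mm the cap only spins idly; from 4 mm on, teeth catch (after up to 0.5 rad of idle turn; if they meet tip to tip at 2.5 mm it sinks on only once turned a little) and it drives the lock ring, either way round, with under 0.2 N m.
- lock_ring (a joint): Turn of the lock ring under the cap, rad, anticlockwise from above: 0 to 0.12 at the start (locked), end stop at 1.2. It stays put when the cap is let up, so several strokes are possible. At about 1.0 it frees the cover; fully round is over 1.0 (best at the end stop). A white pointer beside the cap turns with it, from a short black mark (locked) to a long one (unlocked).
- cover (a joint): How far the battery cover has slid, m: 0 shut, 0.1 fully open, along +x of the player (away from the robot when the player is not turned). It cannot move while locked; free, it takes about 1.5 N and stays where it is left.
- cover_ridge (a point): Push ridge across the white cover near its -x edge: 70 long (along y), 8 thick (along x), top 14 above the cover's face. The cover is 106 (x) x 122 (y) x 4 mm, lying on the player's upturned side. The point is the middle of the ridge's top edge, 66 above the bench; x is the opening direction, z up.
- bay_floor (a point): Centre of the battery bay's floor, 6 above the bench. The bay is 96 (x) x 110 (y) x 42 deep, in the player's axes, closed by the cover at the start.
- pin_tip (a point): Tip of the sensing pin, a steel stud of 8 diameter that rises 5 out of the bay floor; it stands 34 mm from the bay's centre towards the player's -y side, 21 from that wall.
- pin (a joint): How far the pin is pressed, m: 0 free, 0.004 end stop (0.6 N; the pack's weight is enough).
- pack_mid (a point): Battery pack, black block with a pale paper sleeve, 56 (x) x 36 (y) x 34 high, about 160 g, lying on the bench, with two small flat brass studs on its +x end. The point is its centre, 17 above its underside; z up. It fits the bay with its 56 mm side along the player's y.
- adapter: plug-in power adapter, black block 62x44x28 with two round pins, lying on the bench; not part of the job. Origin: on or near the bench under it.
- tin: round aluminium tin, 56 diameter, 32 high; not part of the job. Origin: on or near the bench under it.
- bottle: amber bottle, 56 diameter, 150 high; not part of the job. Origin: on or near the bench under it.
- cup: plain paper cup, 70 rim diameter, 85 high; not part of the job. Origin: on or near the bench under it.
- driver: screwdriver lying on the bench; not part of the job. Origin: on or near the bench under it.
- brush: wooden-handled brush lying on the bench; not part of the job. Origin: on or near the bench under it.
Things that resemble listed ones, but are neither listed nor needed, are in the scene too. What is shaped like the part that bears pack_mid but blue, green or pink is not meant.

How it is judged:
On the way, in this order (a step that is already met when the one before it is completed fails the run):
1. the lock ring is turned fully round, over 1.0 rad, with the cover still shut (value of joint lock_ring above 1 rad and value of joint cover below 0.02 m), for 0.1 s.
2. the cover is slid open, over 85 of its 100 mm (value of joint lock_ring above 1 rad and value of joint cover above 0.085 m), for 0.2 s.
At the end, for the whole second after the job is handed in: The lock ring is over 1.0 rad round, the cover open by more than 85 mm, and the battery pack lies flat (within 0.12 rad) on the bay's floor with its centre less than 26 mm above that, released and at rest, holding the sensing pin down by more than 3 of its 4 mm (all of step 2 and value of joint pin above 0.003 m and y of pack_mid in the frame of bay_floor between -0.055 and 0.055 m and x of pack_mid in the frame of bay_floor between -0.048 and 0.048 m and z of pack_mid in the frame of bay_floor below 0.026 m and angle between pack_mid's own z axis and vertical below 0.12 rad and linear speed of pack below 0.02 m/s and contact force between the fingers and pack below 0.1 N); the robot touches nothing.
It fails at once if the pack is dropped into the bay: moving faster than 0.6 m/s there with no finger on it (linear speed of pack above 0.6 m/s and contact force between the fingers and pack below 0.1 N and horizontal distance between pack_mid and bay_floor below 0.07 m).
It fails at once if another thing on the bench is shifted by more than 30 mm (distance of any of adapter, tin, bottle, cup, driver, brush from where it was at the start of the episode above 0.03 m).
It also fails if it takes over 64 s, if anything falls off the work surface, if the arm or the gripper's body presses on something with over 40 N, if the wrist force passes 120 N, or if a joint passes its speed limit or range.

## Working session

There is one attempt and no reset: what is moved stays moved. The work goes in short steps, Python scripts to look and compute and a tool call to move; the robot and the scene stay as the last step left them, time stands still between calls to the robot, and variables do not carry over. Pictures are saved under pics/ and viewed, and the job is handed in when it is done.

Besides the shell and the picture viewer there is one more tool, called after "Emit:" in YAML: its name, and indented under it one key for each argument. apply_moves: Moves the arm, as the interface text tells. Its arguments: {"type":"object","properties":{"moves":{"type":"array"},"newtons":{"type":"number"}},"required":["moves"]}

```bash
ls; mkdir -p pics; python3 - <<'E'
from rig import manip, imaging, workorder
import cv2
print(manip.get_state(), manip.pinch_z)
for n in ["top","side","wrist"]:
    d=imaging.get_image(n); cv2.imwrite(f"pics/{n}0.png",d["image"][:,:,::-1])
    print(n,d["fx"],d["fy"],d["cx"],d["cy"],d["R"],d["t"])
E
```

```text
pics
{'clock': 0.0, 'qpos': array([ 1.02699428e+00,  2.76582366e-01,  1.50616127e+00,  4.54819574e-06,
        1.36068398e+00, -1.21009462e-01]), 'qd': array([ 0.0020256 ,  0.00089523, -0.00024877,  0.00092341,  0.00077172,
        0.00104786]), 'effort': array([-4.10033399e-04, -4.16776621e+01, -2.45798492e+01, -1.03509860e-04,
        1.10640083e-02, -1.77898426e-05]), 'position': array([0.2356554 , 0.52390161, 0.2304357 ]), 'ee_rot': array([-3.01491911e-04,  2.09825692e-01,  9.77738379e-01, -8.66530732e-04]), 'contact_force': array([-0.39215427, -0.03954466, -0.2949815 ]), 'moment': array([ 0.0176838 , -0.01990381,  0.01993919]), 'width': 0.08544375099634063} 0.0187
top 381.5102746153583 381.5102746153583 273.24662210678684 207.16224244888087 [[ 0.02693787 -0.99950878 -0.01601703]
 [-0.9959482  -0.02545977 -0.0862495 ]
 [ 0.08579934  0.01827551 -0.99614481]] [0.05645949 0.58421068 0.92612463]
side 507.01104956945267 507.01104956945267 287.31664318691077 222.55564974416643 [[ 0.95371373 -0.30064247 -0.00665035]
 [-0.22622153 -0.70271032 -0.6745532 ]
 [ 0.19812607  0.6448351  -0.73819628]] [-0.52550439  0.22516085  1.41183219]
wrist 325.19226210127806 325.19226210127806 274.74886126449644 208.59472298095167 [[ 0.4095258   0.91229567 -0.00228784]
 [ 0.86632021 -0.38809907  0.31443348]
 [ 0.28596839 -0.13075062 -0.94927675]] [-0.57376527 -0.04143632  0.38157257]
```

View pics/top0.png

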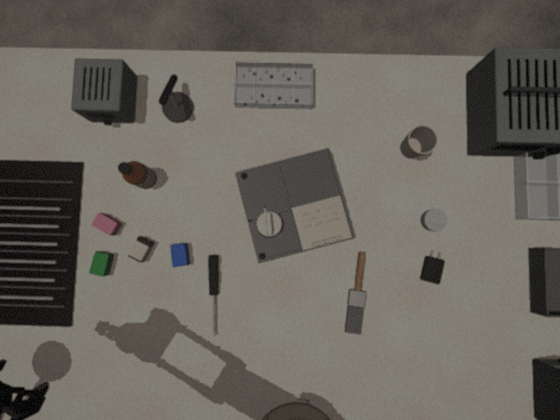

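View pics/side0.png

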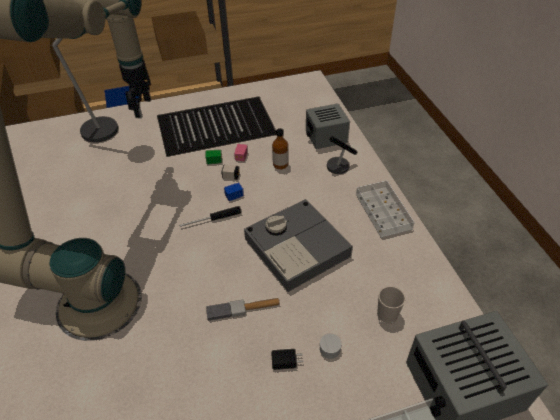

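View pics/wrist0.png

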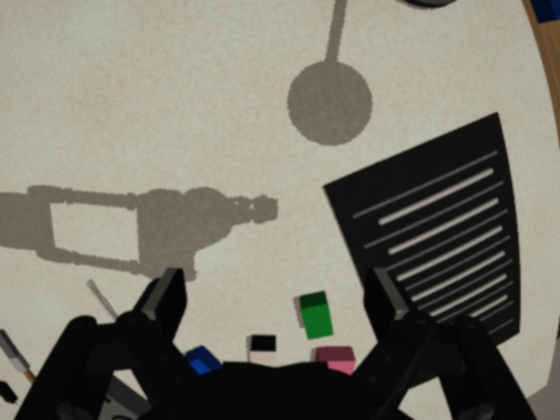

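```bash
cat > h.py <<'E'
from rig import manip, imaging, workorder
import cv2, numpy as np
def ray(d,u,v,z):
    p=np.array([(u-d["cx"])/d["fx"],(v-d["cy"])/d["fy"],1.0]); R=np.array(d["R"]);t=np.array(d["t"])
    o=-R.T@t; w=R.T@p; return o+w*(z-o[2])/w[2]
def pt(d,u,v):
    z=d["range_z"][int(round(v)),int(round(u))]
    p=np.array([(u-d["cx"])/d["fx"],(v-d["cy"])/d["fy"],1.0])*z
    return np.array(d["R"]).T@(p-np.array(d["t"]))
def proj(d,X):
    c=np.array(d["R"])@np.array(X)+np.array(d["t"]); return c[0]/c[2]*d["fx"]+d["cx"],c[1]/c[2]*d["fy"]+d["cy"]
def cloud(d):
    v,u=np.mgrid[0:420,0:560]; z=d["range_z"]
    p=np.stack([(u-d["cx"])/d["fx"]*z,(v-d["cy"])/d["fy"]*z,z],-1)
    return (p-np.array(d["t"]))@np.array(d["R"])
def yaw(q):
    from scipy.spatial.transform import Rotation as Ro
    return Ro.from_quat([q[1],q[2],q[3],q[0]]).as_matrix()
def crop(d,name,x0,y0,x1,y1,s):
    im=d["image"][y0:y1,x0:x1,::-1]; cv2.imwrite("pics/"+name,cv2.resize(im,None,fx=s,fy=s,interpolation=cv2.INTER_CUBIC))
E
python3 - <<'E'
from h import *
d=imaging.get_image("top")
crop(d,"a1.png",220,135,370,275,5)
crop(d,"a2.png",80,200,230,290,5)
C=cloud(d)
m=(abs(C[...,2]-0.048)<0.006)
m[:, :220]=0;m[:,370:]=0;m[:130]=0;m[280:]=0
P=C[m]; print(len(P),P[:,2].mean())
m2=m.astype(np.uint8)
import cv2
r=cv2.minAreaRect(P[:,:2].astype(np.float32)*1000);print(r)
# side view
s=imaging.get_image("side");crop(s,"a3.png",240,180,360,300,5)
E
```

```text
8276 0.04909426246136695
((587.8541870117188, 21.482192993164062), (230.17239379882812, 240.1976776123047), 16.309127807617188)
```

View pics/a1.png

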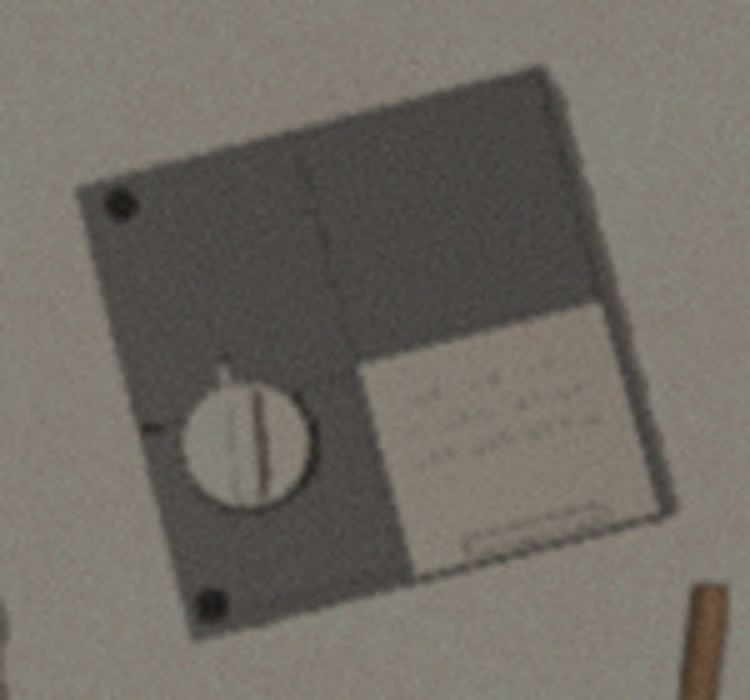

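View pics/a2.png

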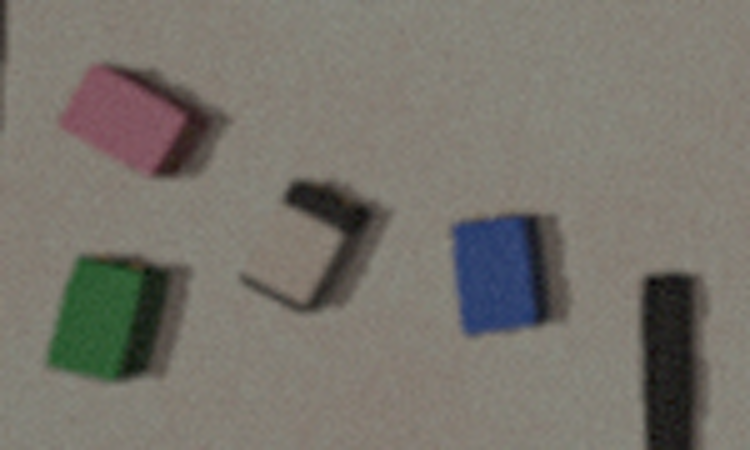

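View pics/a3.png

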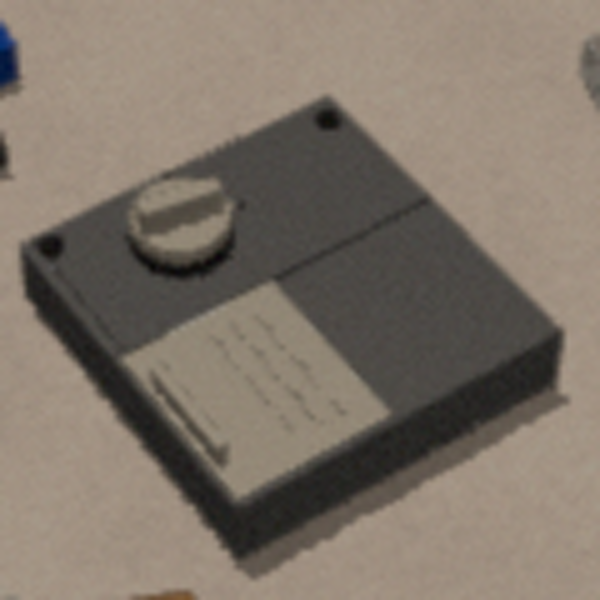

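```bash
python3 - <<'E'
from h import *
d=imaging.get_image("top");s=imaging.get_image("side")
cs=[ray(d,220+x/5,135+y/5,.048) for x,y in [(80,187),(545,67),(675,512),(195,640)]]
cs=np.array(cs)[:,:2];print(cs.round(4), cs.mean(0))
for i in range(4):
    e=cs[(i+1)%4]-cs[i];print(np.hypot(*e),np.degrees(np.arctan2(e[1],e[0])))
C=cloud(d)
# cap
m=(C[...,2]>.060)&(C[...,2]<.1); m[:,:240]=0;m[:,300:]=0;m[:190]=0;m[250:]=0
P=C[m];print("cap pts",len(P),cv2.minEnclosingCircle(P[:,:2].astype(np.float32)*1000))
B=P[P[:,2]>.078];print(len(B),cv2.minAreaRect(B[:,:2].astype(np.float32)*1000),B[:,2].mean())
# side view same
C2=cloud(s)
m=(C2[...,2]>.060)&(C2[...,2]<.1); m[:,:255]=0;m[:,300:]=0;m[:205]=0;m[245:]=0
P=C2[m];print("cap pts",len(P),cv2.minEnclosingCircle(P[:,:2].astype(np.float32)*1000))
B=P[P[:,2]>.078];print(len(B),cv2.minAreaRect(B[:,:2].astype(np.float32)*1000),B[:,2].mean())
# colour circle of the cap in top
g=d["image"].astype(int).sum(2); mm=np.zeros((420,560),np.uint8); mm[205:240,250:290]=(g[205:240,250:290]>300)
c,h=cv2.findContours(mm,cv2.RETR_EXTERNAL,cv2.CHAIN_APPROX_NONE)
k=max(c,key=cv2.contourArea);(u,v),r=cv2.minEnclosingCircle(k);print("px",u,v,r,ray(d,u,v,.068), ray(d,220+248/5,135+443/5,.068))
# ridge
for n,dd,b in (("top",d,(300,350,225,250)),("side",s,(262,292,245,275))):
    CC=cloud(dd);m=(CC[...,2]>.058)&(CC[...,2]<.075);z=np.zeros_like(m);z[b[2]:b[3],b[0]:b[1]]=1;P=CC[m&z]
    print("ridge",n,len(P));
    if len(P)>4: print(P.mean(0),cv2.minAreaRect(P[:,:2].astype(np.float32)*1000))
# pack
for n,dd,b in (("top",d,(125,158,232,265)),("side",s,(218,244,160,185))):
    CC=cloud(dd);m=(CC[...,2]>.026)&(CC[...,2]<.045);z=np.zeros_like(m);z[b[2]:b[3],b[0]:b[1]]=1;P=CC[m&z]
    print("pack",n,len(P),P.mean(0),cv2.minAreaRect(P[:,:2].astype(np.float32)*1000))
crop(s,"b1.png",205,145,260,195,10)
print([ray(d,80+x/5,200+y/5,.034).round(4) for x,y in [(290,190),(370,215),(308,307),(243,275)]])
E
```

```text
[[ 0.664   0.1653]
 [ 0.7294 -0.062 ]
 [ 0.5125 -0.1277]
 [ 0.4449  0.102 ]] [0.5876883  0.01938901]
0.23648763922107244 -73.97062674054708
0.22659178247326195 -163.15195012243717
0.23946405528937928 106.40181955912384
0.22812541182275822 16.096235093710252
cap pts 509 ((539.480224609375, 80.277587890625), 31.135610580444336)
113 ((538.9407958984375, 80.1530532836914), (49.96192932128906, 11.902600288391113), 6.619693756103516) 0.08479419922532934
cap pts 283 ((546.5341186523438, 53.94226837158203), 57.97141647338867)
80 ((540.447509765625, 79.98338317871094), (51.448081970214844, 18.800567626953125), 5.859323024749756) 0.08467178315261331
px 268.2916564941406 221.8541717529297 13.551780700683594 [0.54355484 0.08182639 0.068     ] [0.5394897 0.0786026 0.068    ]
ridge top 103
[ 0.50296515 -0.05835507  0.0655806 ] ((502.857421875, -58.60600662231445), (7.9858808517456055, 69.69074249267578), 16.2337646484375)
ridge side 90
[ 0.50618967 -0.05914367  0.06485086] ((525.79052734375, -49.67840576171875), (59.60744857788086, 75.5616683959961), 18.100839614868164)
pack top 359 [0.46978379 0.39836769 0.03397473] ((470.3244323730469, 398.7753601074219), (38.023738861083984, 57.91943359375), 65.58440399169922)
pack side 163 [0.47098701 0.38942854 0.03467548] ((464.9512023925781, 370.67462158203125), (112.82760620117188, 62.20003128051758), 78.53028106689453)
[array([0.4969, 0.4035, 0.034 ]), array([0.4856, 0.3632, 0.034 ]), array([0.4399, 0.3913, 0.034 ]), array([0.4546, 0.4244, 0.034 ])]
```

View pics/b1.png

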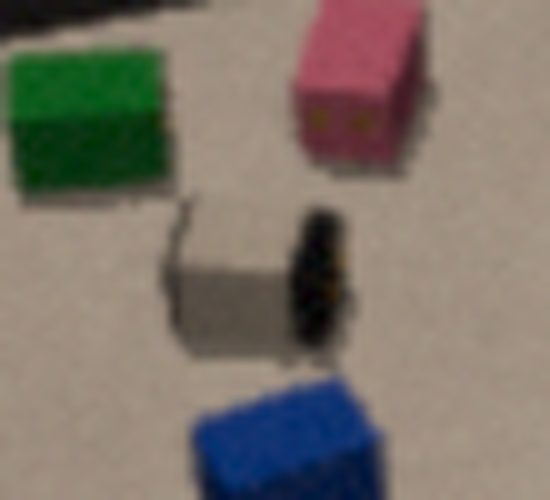

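```bash
cat > plan.py <<'E'
import sys, json
from h import *
from scipy.spatial.transform import Rotation as Ro
# usage: plan.py n jaw x y z angle_y_deg(sense: signed turn from current allowed by shortest unless given) [turn_deg anticlockwise explicit]
def plan(n,jaw,p,ang,turn=None):
    st=manip.get_state(); q=st["ee_rot"]; R0=Ro.from_quat([q[1],q[2],q[3],q[0]]); M=R0.as_matrix()
    a0=np.degrees(np.arctan2(M[1,1],M[0,1]))
    if turn is None: turn=(ang-a0+180)%360-180
    else:
        base=ang-a0; turn=base+360*round((turn-base)/360)
    z=np.array([0,0,-1.]); 
    def Rd(a):
        y=np.array([np.cos(np.radians(a)),np.sin(np.radians(a)),0]); return Ro.from_matrix(np.stack([np.cross(y,z),y,z],1))
    tilt=(Rd(a0).inv()*R0).as_rotvec()
    p0=np.array(st["position"]); out=[]
    print("pos",p0.round(4),"ang",round(a0,2),"turn",round(turn,2),"tilt",tilt.round(4),"F",st["contact_force"].round(2),"q",st["qpos"].round(3),"w",round(st["width"],4),"t",st["clock"])
    Rc=R0
    for i in range(n):
        Rn=Rd(a0+turn*(i+1)/n); 
        dp=Rc.inv().apply((np.array(p)-p0)/n); r=(Rc.inv()*Rn).as_rotvec()
        row=[jaw]+[round(float(x),4) for x in dp]+[round(float(x),3) for x in r]
        out+=row; Rc=Rn
        print(row)
if __name__=="__main__":
    a=[float(x) for x in sys.argv[1:]]
    plan(int(a[0]),a[1],a[2:5],a[5],a[6] if len(a)>6 else None)
E
python3 plan.py 24 0.03 0.539 0.080 0.14 -83.7 -150
```

```text
pos [0.2359 0.5243 0.2311] ang 65.78 turn -149.48 tilt [0.0004 0.     0.    ] F [ 0.7  -0.51 -0.69] q [ 1.027  0.276  1.505 -0.     1.361 -0.121] w 0.0849 t 0.35
[0.03, -0.0191, -0.0117, 0.0038, -0.0, -0.0, 0.109]
[0.03, -0.0203, -0.0096, 0.0038, 0.0, 0.0, 0.109]
[0.03, -0.0212, -0.0073, 0.0038, 0.0, 0.0, 0.109]
[0.03, -0.0219, -0.005, 0.0038, 0.0, 0.0, 0.109]
[0.03, -0.0223, -0.0026, 0.0038, 0.0, 0.0, 0.109]
[0.03, -0.0224, -0.0001, 0.0038, 0.0, 0.0, 0.109]
[0.03, -0.0223, 0.0023, 0.0038, 0.0, 0.0, 0.109]
[0.03, -0.0219, 0.0047, 0.0038, 0.0, 0.0, 0.109]
[0.03, -0.0213, 0.0071, 0.0038, 0.0, 0.0, 0.109]
[0.03, -0.0204, 0.0093, 0.0038, 0.0, 0.0, 0.109]
[0.03, -0.0192, 0.0115, 0.0038, 0.0, 0.0, 0.109]
[0.03, -0.0179, 0.0135, 0.0038, 0.0, 0.0, 0.109]
[0.03, -0.0163, 0.0154, 0.0038, 0.0, 0.0, 0.109]
[0.03, -0.0146, 0.017, 0.0038, 0.0, 0.0, 0.109]
[0.03, -0.0126, 0.0185, 0.0038, 0.0, 0.0, 0.109]
[0.03, -0.0105, 0.0198, 0.0038, 0.0, 0.0, 0.109]
[0.03, -0.0083, 0.0208, 0.0038, 0.0, 0.0, 0.109]
[0.03, -0.006, 0.0216, 0.0038, 0.0, 0.0, 0.109]
[0.03, -0.0036, 0.0221, 0.0038, 0.0, 0.0, 0.109]
[0.03, -0.0012, 0.0224, 0.0038, 0.0, 0.0, 0.109]
[0.03, 0.0012, 0.0224, 0.0038, 0.0, 0.0, 0.109]
[0.03, 0.0036, 0.0221, 0.0038, 0.0, 0.0, 0.109]
[0.03, 0.006, 0.0216, 0.0038, 0.0, 0.0, 0.109]
[0.03, 0.0083, 0.0208, 0.0038, 0.0, 0.0, 0.109]
```

Emit:
apply_moves:
  moves: [0.03,-0.019,-0.012,0.004,0,0,0.109,0.03,-0.02,-0.01,0.004,0,0,0.109,0.03,-0.021,-0.007,0.004,0,0,0.109,0.03,-0.022,-0.005,0.004,0,0,0.109,0.03,-0.022,-0.003,0.004,0,0,0.109,0.03,-0.022,0,0.004,0,0,0.109,0.03,-0.022,0.002,0.004,0,0,0.109,0.03,-0.022,0.005,0.004,0,0,0.109]
  newtons: 40

```text
clock: 1.02
position: [0.3349, 0.3741, 0.198]
ee_rot: [-0.001, 0.616, 0.788, 0.002]
contact_force: [-0.3, -0.8, -0.5]
width: 0.03
```

```bash
python3 plan.py 16 0.03 0.539 0.080 0.14 -83.7 -100
```

```text
pos [0.3349 0.3741 0.198 ] ang 13.95 turn -97.65 tilt [-0.0021  0.0049 -0.    ] F [-0.31 -0.82 -0.52] q [0.699 0.186 1.713 0.004 1.238 0.455] w 0.03 t 1.0167
[0.03, -0.0209, 0.0079, 0.0035, 0.002, -0.005, 0.107]
[0.03, -0.0199, 0.0101, 0.0036, 0.0, 0.0, 0.107]
[0.03, -0.0188, 0.0122, 0.0036, 0.0, 0.0, 0.107]
[0.03, -0.0174, 0.0141, 0.0036, 0.0, 0.0, 0.107]
[0.03, -0.0158, 0.0159, 0.0036, 0.0, 0.0, 0.107]
[0.03, -0.014, 0.0175, 0.0036, 0.0, 0.0, 0.107]
[0.03, -0.012, 0.0189, 0.0036, 0.0, 0.0, 0.107]
[0.03, -0.01, 0.02, 0.0036, 0.0, 0.0, 0.107]
[0.03, -0.0078, 0.021, 0.0036, 0.0, 0.0, 0.107]
[0.03, -0.0055, 0.0217, 0.0036, 0.0, 0.0, 0.107]
[0.03, -0.0032, 0.0221, 0.0036, 0.0, 0.0, 0.107]
[0.03, -0.0008, 0.0224, 0.0036, 0.0, 0.0, 0.107]
[0.03, 0.0016, 0.0223, 0.0036, 0.0, 0.0, 0.107]
[0.03, 0.0039, 0.022, 0.0036, 0.0, 0.0, 0.107]
[0.03, 0.0063, 0.0215, 0.0036, 0.0, 0.0, 0.107]
[0.03, 0.0085, 0.0207, 0.0036, 0.0, 0.0, 0.107]
```

Emit:
apply_moves:
  moves: [0.03,-0.021,0.008,0.0035,0.002,-0.005,0.107,0.03,-0.02,0.01,0.0035,0,0,0.107,0.03,-0.019,0.012,0.0035,0,0,0.107,0.03,-0.0175,0.014,0.0035,0,0,0.107,0.03,-0.016,0.016,0.0035,0,0,0.107,0.03,-0.014,0.0175,0.0035,0,0,0.107,0.03,-0.012,0.019,0.0035,0,0,0.107,0.03,-0.01,0.02,0.0035,0,0,0.107]

```text
clock: 1.68
position: [0.4378, 0.2161, 0.1694]
ee_rot: [0.0, 0.897, 0.441, 0.001]
contact_force: [0.7, -0.7, 0.3]
width: 0.0301
```

```bash
python3 plan.py 8 0.03 0.539 0.080 0.12 -83.7 -50
```

```text
pos [0.4378 0.2161 0.1694] ang -37.61 turn -46.09 tilt [-0.0011  0.0019 -0.    ] F [ 0.65 -0.69  0.27] q [0.316 0.19  1.785 0.    1.164 0.972] w 0.0301 t 1.6833
[0.03, -0.0058, 0.0204, 0.0062, 0.001, -0.002, 0.101]
[0.03, -0.0037, 0.0209, 0.0062, 0.0, 0.0, 0.101]
[0.03, -0.0016, 0.0211, 0.0062, 0.0, 0.0, 0.101]
[0.03, 0.0006, 0.0212, 0.0062, 0.0, 0.0, 0.101]
[0.03, 0.0027, 0.021, 0.0062, 0.0, 0.0, 0.101]
[0.03, 0.0048, 0.0207, 0.0062, 0.0, 0.0, 0.101]
[0.03, 0.0068, 0.0201, 0.0062, 0.0, 0.0, 0.101]
[0.03, 0.0088, 0.0193, 0.0062, 0.0, 0.0, 0.101]
```

Emit:
apply_moves:
  moves: [0.03,-0.006,0.0205,0.006,0.001,-0.002,0.101,0.03,-0.0035,0.021,0.006,0,0,0.101,0.03,-0.0015,0.021,0.006,0,0,0.101,0.03,0.0005,0.021,0.006,0,0,0.101,0.03,0.0025,0.021,0.006,0,0,0.101,0.03,0.005,0.0205,0.006,0,0,0.101,0.03,0.007,0.02,0.006,0,0,0.101,0.03,0.009,0.019,0.006,0,0,0.101]

```text
clock: 2.35
position: [0.5416, 0.0705, 0.121]
ee_rot: [-0.0, 1.0, 0.031, 0.002]
contact_force: [0.0, 0.3, -0.2]
width: 0.0299
```

```bash
python3 plan.py 6 0.03 0.539 0.080 0.074 -83.7; python3 -c "
from h import *
d=imaging.get_image('wrist');cv2.imwrite('pics/w1.png',d['image'][:,:,::-1])"
```

```text
pos [0.5416 0.0705 0.121 ] ang -86.4 turn 2.7 tilt [0.0006 0.0039 0.    ] F [ 0.04  0.27 -0.16] q [1.000e-03 3.160e-01 1.739e+00 1.000e-03 1.082e+00 1.509e+00] w 0.0299 t 2.35
[0.03, -0.0004, -0.0016, 0.0078, -0.001, -0.004, -0.008]
[0.03, -0.0003, -0.0016, 0.0078, 0.0, 0.0, -0.008]
[0.03, -0.0003, -0.0016, 0.0078, 0.0, 0.0, -0.008]
[0.03, -0.0003, -0.0016, 0.0078, 0.0, 0.0, -0.008]
[0.03, -0.0003, -0.0016, 0.0078, 0.0, 0.0, -0.008]
[0.03, -0.0003, -0.0016, 0.0078, 0.0, 0.0, -0.008]
```

View pics/w1.png

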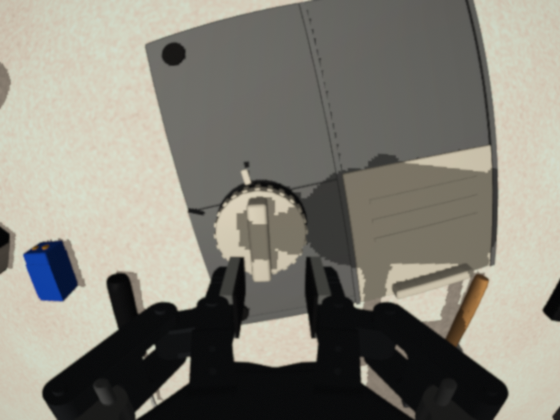

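Emit:
apply_moves:
  moves: [0.03,-0.0005,-0.002,0.008,-0.001,-0.004,-0.01,0.03,-0.0005,-0.002,0.008,0,0,-0.01,0.03,-0.0005,-0.002,0.008,0,0,-0.01,0.03,0,-0.0015,0.008,0,0,-0.008,0.03,0,-0.0015,0.008,0,0,-0.008,0.03,0,-0.0015,0.007,0,0,0,0.03,0,0,0,0,0,0,0.03,0,0,0,0,0,0]

```text
clock: 3.07
position: [0.5407, 0.0795, 0.0675]
ee_rot: [0.002, 0.998, 0.057, -0.0]
contact_force: [0.9, -1.4, 3.7]
width: 0.0302
```

```bash
python3 plan.py 1 0.03 0.539 0.080 0.074 -83.7
```

```text
pos [0.5407 0.0795 0.0675] ang -83.5 turn -0.2 tilt [-0.0039 -0.0004  0.    ] F [ 0.89 -1.4   3.66] q [ 0.021  0.376  1.804 -0.005  0.962  1.481] w 0.0302 t 3.0667
[0.03, -0.0016, -0.0006, -0.0065, 0.004, 0.0, 0.003]
```

Emit:
apply_moves:
  moves: [0.03,-0.0015,-0.0005,-0.004,0.004,0,0,0.0,0,0,0,0,0,0,0.0,0,0,0,0,0,0,0.0,0,0,0,0,0,0,0.0,0,0,0,0,0,0,0.0,0,0,0,0,0,0,0.0,0,0,0,0,0,0,0.0,0,0,0,0,0,0]
  newtons: 60

```text
clock: 3.73
position: [0.5389, 0.0801, 0.0723]
ee_rot: [-0.0, 0.998, 0.057, 0.0]
contact_force: [1.0, -0.6, -1.3]
width: 0.0103
```

```bash
python3 plan.py 1 0.0 0.539 0.080 0.062 -83.7
```

```text
pos [0.5389 0.0801 0.0723] ang -83.47 turn -0.23 tilt [0.0006 0.0004 0.    ] F [ 0.96 -0.63 -1.35] q [1.900e-02 3.680e-01 1.802e+00 1.000e-03 9.710e-01 1.476e+00] w 0.0103 t 3.7333
[0.0, 0.0001, 0.0002, 0.0103, -0.001, -0.0, 0.004]
```

Emit:
apply_moves:
  moves: [0.0,0,0,0.002,0,0,0,0.0,0,0,0.002,0,0,0,0.0,0,0,0.002,0,0,0,0.0,0,0,0.002,0,0,0,0.0,0,0,0.001,0,0,0,0.0,0,0,0,0,0,0,0.0,0,0,0,0,0,0,0.0,0,0,0,0,0,0]

```text
clock: 4.4
position: [0.539, 0.0802, 0.0697]
ee_rot: [-0.0, 0.998, 0.057, 0.002]
contact_force: [-1.7, -0.7, 6.3]
width: 0.0098
```

```bash
python3 plan.py 1 0.0 0.539 0.080 0.062 -83.7
```

```text
pos [0.539  0.0802 0.0697] ang -83.46 turn -0.24 tilt [0.0002 0.0031 0.    ] F [-1.73 -0.68  6.3 ] q [2.000e-02 3.700e-01 1.807e+00 1.000e-03 9.610e-01 1.476e+00] w 0.0098 t 4.4
[0.0, 0.0, 0.0002, 0.0077, -0.0, -0.003, 0.004]
```

Emit:
apply_moves:
  moves: [0.0,0,0,0.003,0,0,0,0.0,0,0,0.004,0,0,-0.03,0.0,0,0,0.004,0,0,-0.04,0.0,0,0,0.004,0,0,-0.06,0.0,0,0,0.004,0,0,-0.06,0.0,0,0,0.004,0,0,-0.06,0.0,0,0,0.003,0,0,-0.06,0.0,0,0,0.003,0,0,-0.06]

```text
clock: 5.07
position: [0.539, 0.08, 0.066]
ee_rot: [0.002, 0.969, 0.247, 0.006]
contact_force: [-5.5, -0.1, 18.3]
width: 0.0102
```

```bash
python3 plan.py 1 0.0 0.539 0.080 0.062 -83.7
```

```text
pos [0.539 0.08  0.066] ang -61.39 turn -22.31 tilt [-0.0062  0.0112 -0.    ] F [-5.51 -0.09 18.3 ] q [ 0.02   0.37   1.819 -0.     0.939  1.092] w 0.0102 t 5.0667
[0.0, -0.0, 0.0, 0.004, 0.004, -0.012, 0.389]
```

Emit:
apply_moves:
  moves: [0.0,0,0,0.002,0.003,-0.006,-0.1,0.0,0,0,0.002,0.002,-0.004,-0.1,0.0,0,0,0.002,0,0,-0.1,0.0,0,0,0.002,0,0,-0.1,0.0,0,0,0.002,0,0,-0.1,0.0,0,0,0.002,0,0,-0.1,0.0,0,0,0.002,0,0,-0.1,0.0,0,0,0.002,0,0,-0.1]

```text
clock: 5.73
position: [0.5391, 0.0798, 0.0661]
ee_rot: [0.003, 0.785, 0.619, 0.003]
contact_force: [-2.1, -2.2, 13.2]
width: 0.0102
```

```bash
python3 plan.py 1 0.0 0.539 0.080 0.062 -83.7;python3 -c "
from h import *
d=imaging.get_image('wrist');cv2.imwrite('pics/w2.png',d['image'][:,:,::-1]);print(manip.get_state()['moment'])"
```

```text
pos [0.5391 0.0798 0.0661] ang -13.51 turn -70.19 tilt [-0.0094  0.0007 -0.    ] F [-2.08 -2.24 13.24] q [ 0.02   0.372  1.816 -0.002  0.945  0.257] w 0.0102 t 5.7333
[0.0, 0.0002, -0.0002, 0.0041, 0.008, -0.006, 1.225]
[-0.15057234  0.81120732 -0.58245354]
```

View pics/w2.png

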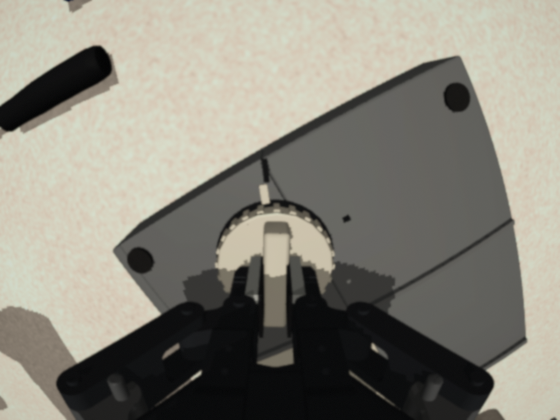

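Emit:
apply_moves:
  moves: [0.0,0,0,0.002,0.004,-0.003,-0.06,0.0,0,0,0.002,0,0,-0.06,0.0,0,0,0.002,0,0,-0.06,0.0,0,0,0.002,0,0,-0.06,0.0,0,0,0.001,0,0,0,0.0,0,0,-0.002,0,0,0,0.0,0,0,-0.003,0,0,0,0.0,0,0,-0.003,0,0,0]

```text
clock: 6.45
position: [0.5389, 0.0798, 0.0669]
ee_rot: [-0.001, 0.721, 0.693, 0.005]
contact_force: [6.0, -1.4, -21.5]
width: 0.0101
```

```bash
python3 plan.py 1 0.0 0.539 0.080 0.062 -83.7;python3 -c "
from h import *
d=imaging.get_image('wrist');cv2.imwrite('pics/w3.png',d['image'][:,:,::-1]);print(manip.get_state()['moment'])"
```

```text
pos [0.5389 0.0798 0.0669] ang -2.33 turn -81.37 tilt [-0.0058  0.0085 -0.    ] F [  5.97  -1.37 -21.52] q [0.014 0.371 1.814 0.01  0.95  0.049] w 0.0101 t 6.45
[0.0, 0.0002, 0.0, 0.0049, -0.001, -0.011, 1.42]
[-0.29269789 -0.81775235 -2.41697349]
```

View pics/w3.png

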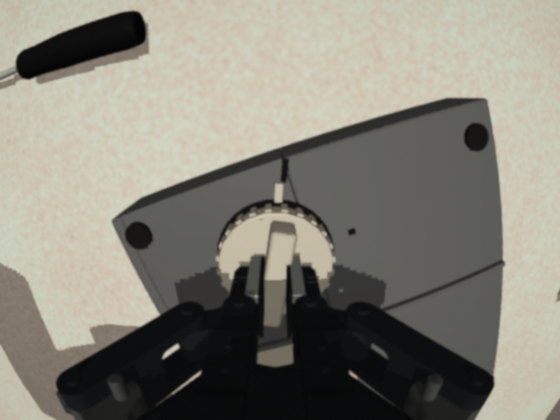

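Emit:
apply_moves:
  moves: [0.04,0,0,0.002,0,0,0,0.04,0,0,0,0,0,0,0.04,0,0,0,0,0,0,0.04,0,0,-0.01,0,0,0,0.04,0,0,-0.015,0,0,0,0.04,0,0,-0.015,0,0,0,0.04,0,0,-0.02,0,0,0,0.0,0,0,-0.015,0,0,0]
  newtons: 40

```text
clock: 7.17
position: [0.5403, 0.0794, 0.1432]
ee_rot: [0.001, 0.716, 0.698, 0.004]
contact_force: [0.9, 0.5, 0.3]
width: 0.0292
```

```bash
python3 - <<'E'
from h import *
a=np.radians(16.2);R=np.array([[np.cos(a),-np.sin(a)],[np.sin(a),np.cos(a)]])
c=np.array([.588,.0205])
for p in [(-.058,-.053),(-.1037,-.053),(-.13,-.053),(-.058,-.073)]: print(p,c+R@p)
d=imaging.get_image('top');crop(d,"t4.png",220,135,370,275,5)
print(manip.get_state()['contact_force'])
E
python3 plan.py 12 0.0 0.4750 -0.0660 0.10 -73.8
```

```text
(-0.058, -0.053) [ 0.54708949 -0.04657705]
(-0.1037, -0.053) [ 0.50320407 -0.05932694]
(-0.13, -0.053) [ 0.47794835 -0.06666441]
(-0.058, -0.073) [ 0.55266932 -0.06578292]
[1.35918587 0.17487297 1.23487645]
pos [0.542  0.0796 0.146 ] ang -1.39 turn -72.41 tilt [-0.0123  0.0056 -0.    ] F [1.36 0.17 1.23] q [0.015 0.291 1.708 0.006 1.131 0.037] w 0.0218 t 7.2167
[0.0, -0.0123, -0.0053, 0.0037, 0.012, -0.006, 0.105]
[0.0, -0.0127, -0.004, 0.0038, 0.0, 0.0, 0.105]
[0.0, -0.0131, -0.0026, 0.0038, 0.0, 0.0, 0.105]
[0.0, -0.0133, -0.0012, 0.0038, 0.0, 0.0, 0.105]
[0.0, -0.0134, 0.0002, 0.0038, 0.0, 0.0, 0.105]
[0.0, -0.0133, 0.0016, 0.0038, 0.0, 0.0, 0.105]
[0.0, -0.013, 0.003, 0.0038, 0.0, 0.0, 0.105]
[0.0, -0.0126, 0.0043, 0.0038, 0.0, 0.0, 0.105]
[0.0, -0.0121, 0.0056, 0.0038, 0.0, 0.0, 0.105]
[0.0, -0.0114, 0.0069, 0.0038, 0.0, 0.0, 0.105]
[0.0, -0.0107, 0.008, 0.0038, 0.0, 0.0, 0.105]
[0.0, -0.0098, 0.0091, 0.0038, 0.0, 0.0, 0.105]
```

View pics/t4.png

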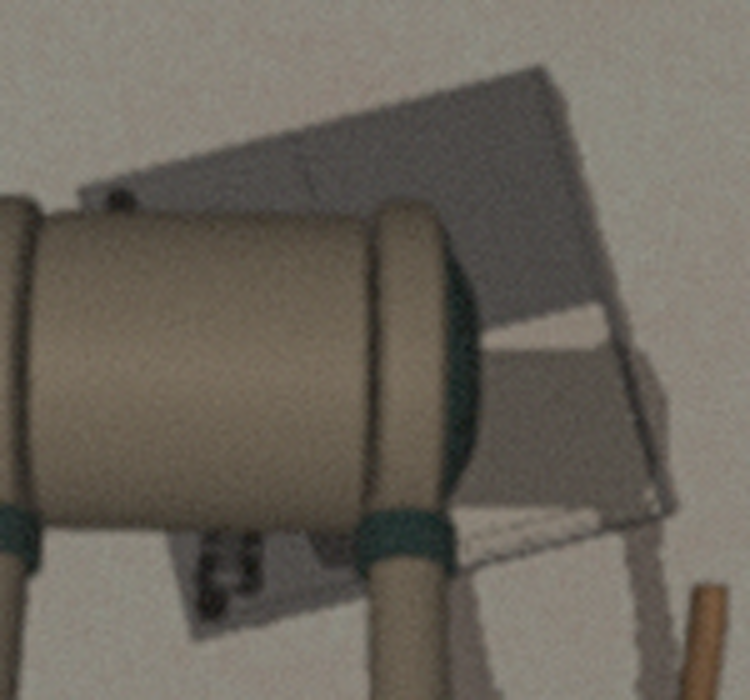

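```bash
python3 plan.py 8 0.0 0.473 -0.068 0.09 16.2
```

```text
pos [0.542  0.0796 0.146 ] ang -1.39 turn 17.59 tilt [-0.0123  0.0056 -0.    ] F [1.36 0.17 1.23] q [0.015 0.291 1.708 0.006 1.131 0.037] w 0.0218 t 7.2167
[0.0, -0.0187, -0.0083, 0.0068, 0.012, -0.005, -0.038]
[0.0, -0.0183, -0.0089, 0.007, 0.0, 0.0, -0.038]
[0.0, -0.018, -0.0096, 0.007, 0.0, 0.0, -0.038]
[0.0, -0.0176, -0.0103, 0.007, 0.0, 0.0, -0.038]
[0.0, -0.0172, -0.0109, 0.007, 0.0, 0.0, -0.038]
[0.0, -0.0167, -0.0116, 0.007, 0.0, 0.0, -0.038]
[0.0, -0.0163, -0.0122, 0.007, 0.0, 0.0, -0.038]
[0.0, -0.0158, -0.0128, 0.007, 0.0, 0.0, -0.038]
```

Emit:
apply_moves:
  moves: [0.0,-0.019,-0.008,0.003,0.012,-0.005,-0.038,0.0,-0.018,-0.009,0.006,0,0,-0.038,0.0,-0.018,-0.01,0.007,0,0,-0.038,0.0,-0.0175,-0.01,0.007,0,0,-0.038,0.0,-0.017,-0.011,0.007,0,0,-0.038,0.0,-0.017,-0.012,0.007,0,0,-0.038,0.0,-0.016,-0.012,0.007,0,0,-0.038,0.0,-0.008,-0.008,0.004,0,0,-0.02]

```text
clock: 7.88
position: [0.4751, -0.0617, 0.0998]
ee_rot: [0.003, 0.595, 0.804, 0.001]
contact_force: [0.2, -0.7, 0.1]
width: -0.0002
```

```bash
python3 plan.py 6 0.0 0.473 -0.068 0.057 16.2
```

```text
pos [ 0.4751 -0.0617  0.0998] ang 16.97 turn -0.77 tilt [-0.0057 -0.0037  0.    ] F [ 0.17 -0.67  0.11] q [-0.274  0.247  1.909 -0.     0.978 -0.571] w -0.0002 t 7.8833
[0.0, -0.0009, -0.0007, 0.0071, 0.006, 0.004, 0.002]
[0.0, -0.0009, -0.0006, 0.0071, 0.0, 0.0, 0.002]
[0.0, -0.0009, -0.0006, 0.0071, 0.0, 0.0, 0.002]
[0.0, -0.0009, -0.0006, 0.0071, 0.0, 0.0, 0.002]
[0.0, -0.0009, -0.0006, 0.0071, 0.0, 0.0, 0.002]
[0.0, -0.0009, -0.0006, 0.0071, 0.0, 0.0, 0.002]
```

Emit:
apply_moves:
  moves: [0.0,-0.001,-0.001,0.007,0.006,0.004,0.002,0.0,-0.001,-0.001,0.008,0,0,0.002,0.0,-0.001,-0.001,0.008,0,0,0.002,0.0,-0.001,-0.001,0.008,0,0,0.002,0.0,-0.001,0,0.007,0,0,0.002,0.0,0,0,0.003,0,0,0,0.0,0,0,0,0,0,0,0.0,0,0,0,0,0,0]

```text
clock: 8.55
position: [0.4704, -0.0665, 0.053]
ee_rot: [-0.003, 0.599, 0.801, -0.001]
contact_force: [-0.2, -0.1, 0.4]
width: -0.0004
```

```bash
python3 plan.py 1 0.0 0.473 -0.068 0.057 16.2; python3 -c "
from h import *
d=imaging.get_image('wrist');cv2.imwrite('pics/w5.png',d['image'][:,:,::-1])
d=imaging.get_image('side');crop(d,'s5.png',220,160,360,300,5)"
```

```text
pos [ 0.4704 -0.0665  0.053 ] ang 16.44 turn -0.24 tilt [0.0053 0.0033 0.    ] F [-0.22 -0.1   0.41] q [-0.287  0.308  1.969 -0.     0.871 -0.574] w -0.0004 t 8.55
[0.0, -0.0021, 0.002, -0.004, -0.005, -0.003, 0.004]
```

View pics/s5.png

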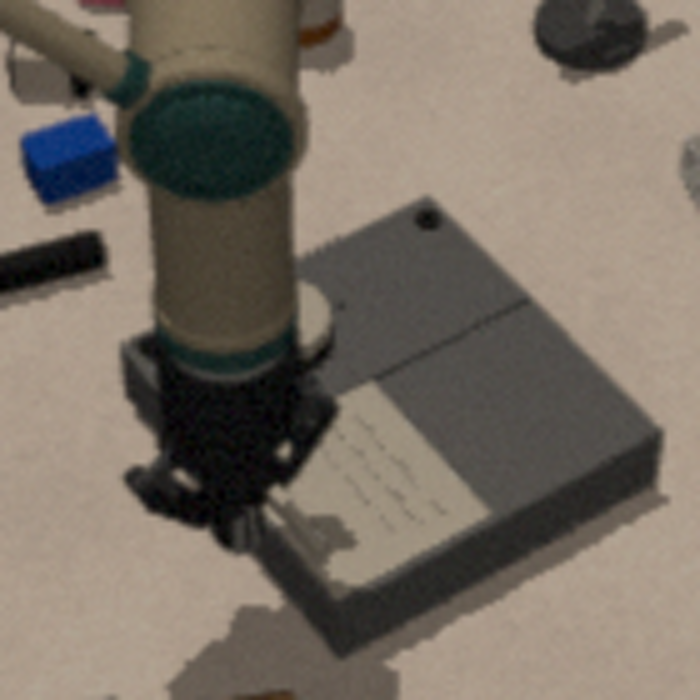

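Emit:
apply_moves:
  moves: [0.0,-0.002,0.002,-0.005,-0.005,-0.003,0.002,0.0,0,0.01,0,0,0,0,0.0,0,0.012,0,0,0,0,0.0,0,0.012,0,0,0,0,0.0,0,0.012,0,0,0,0,0.0,0,0.012,0,0,0,0,0.0,0,0.012,0,0,0,0,0.0,0,0.01,0,0,0,0]

```text
clock: 9.32
position: [0.5553, -0.0436, 0.0601]
ee_rot: [-0.0, 0.599, 0.8, -0.001]
contact_force: [-1.2, -0.9, 0.9]
width: -0.0001
```

```bash
cat > pl.py <<'E'
from h import *
a=np.radians(16.2);R=np.array([[np.cos(a),-np.sin(a)],[np.sin(a),np.cos(a)]])
p=manip.get_state()['position'];print("player frame",R.T@(p[:2]-np.array([.588,.0205])),p[2])
E
python3 pl.py; python3 plan.py 1 0.0 0.473 -0.068 0.058 16.2
```

```text
player frame [-0.04930578 -0.05242283] 0.06005943152952871
pos [ 0.5553 -0.0436  0.0601] ang 16.34 turn -0.14 tilt [ 0.0024 -0.0009 -0.    ] F [-1.18 -0.92  0.93] q [-0.202  0.399  1.788 -0.002  0.957 -0.486] w -0.0001 t 9.3167
[0.0, -0.0003, -0.0858, 0.0023, -0.002, 0.001, 0.002]
```

Emit:
apply_moves:
  moves: [0.0,0,0.008,0.001,-0.002,0,0,0.0,0,0.008,0.001,0,0,0,0.0,0,0.008,0,0,0,0,0.0,0,0.006,0,0,0,0,0.0,0,0.005,0,0,0,0,0.0,0,0.005,0,0,0,0,0.0,0,0.005,0,0,0,0,0.0,0,0.005,0,0,0,0]

```text
clock: 9.98
position: [0.5888, -0.0339, 0.0598]
ee_rot: [-0.014, 0.595, 0.803, -0.02]
contact_force: [-10.9, -4.9, 10.7]
width: 0.0002
```

```bash
python3 pl.py; python3 plan.py 1 0.0 0.473 -0.068 0.058 16.2;python3 -c "
from h import *
d=imaging.get_image('side');crop(d,'s6.png',220,160,360,300,5)"
```

```text
player frame [-0.01444455 -0.0524355 ] 0.05975717510483529
pos [ 0.5888 -0.0339  0.0598] ang 16.92 turn -0.72 tilt [ 0.0487 -0.0015 -0.    ] F [-10.92  -4.92  10.7 ] q [-0.161  0.46   1.678 -0.026  1.047 -0.443] w 0.0002 t 9.9833
[0.0, 0.0011, -0.1204, 0.0076, -0.049, 0.002, 0.013]
```

View pics/s6.png

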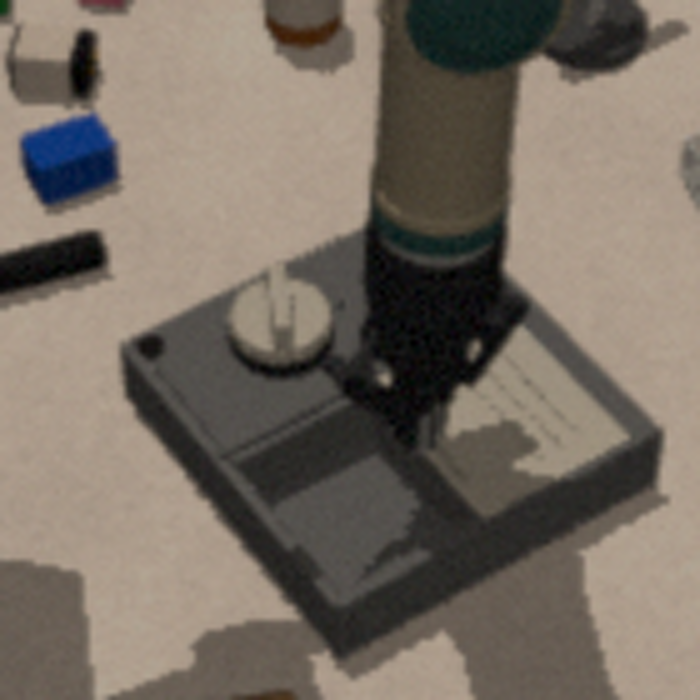

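Emit:
apply_moves:
  moves: [0.0,0,-0.008,-0.002,-0.02,0,0.005,0.0,0,-0.006,-0.012,-0.02,0,0.005,0.0,0,-0.005,-0.025,0,0,0,0.0,0,-0.005,-0.03,0,0,0,0.0,0,-0.01,-0.03,0,0,0,0.055,0.015,-0.02,-0.02,0,0,0,0.055,0.025,-0.02,0,0,0,-0.05,0.055,0.03,-0.02,0,0,0,-0.05]

```text
clock: 10.7
position: [0.486, 0.0034, 0.1835]
ee_rot: [0.001, 0.56, 0.829, -0.002]
contact_force: [-0.0, 1.6, 0.9]
width: 0.0358
```

```bash
python3 pl.py; python3 plan.py 16 0.055 0.470 0.3985 0.12 65
python3 - <<'E'
from h import *
d=imaging.get_image("top")
crop(d,"t7.png",220,135,370,275,5)
CC=cloud(d);m=(CC[...,2]>.028)&(CC[...,2]<.040);z=np.zeros_like(m);z[232:265,125:158]=1;P=CC[m&z]
print(len(P),P.mean(0),cv2.minAreaRect(P[:,:2].astype(np.float32)*1000))
c=P[:,:2]-P[:,:2].mean(0);w,v=np.linalg.eigh(c.T@c);print(np.sqrt(w/len(P)*12),np.degrees(np.arctan2(v[1],v[0])))
E
```

```text
player frame [-0.10268584  0.012003  ] 0.18347539306928376
pos [0.486  0.0034 0.1835] ang 21.91 turn 43.09 tilt [ 0.002  -0.0047 -0.    ] F [-0.    1.57  0.91] q [-0.132  0.176  1.765 -0.005  1.2   -0.513] w 0.0358 t 10.7
[0.055, 0.0233, 0.0083, 0.0038, -0.002, 0.005, -0.047]
[0.055, 0.0229, 0.0094, 0.004, 0.0, 0.0, -0.047]
[0.055, 0.0224, 0.0104, 0.004, 0.0, 0.0, -0.047]
[0.055, 0.0219, 0.0115, 0.004, 0.0, 0.0, -0.047]
[0.055, 0.0213, 0.0125, 0.004, 0.0, 0.0, -0.047]
[0.055, 0.0207, 0.0135, 0.004, 0.0, 0.0, -0.047]
[0.055, 0.0201, 0.0144, 0.004, 0.0, 0.0, -0.047]
[0.055, 0.0194, 0.0154, 0.004, 0.0, 0.0, -0.047]
[0.055, 0.0186, 0.0163, 0.004, 0.0, 0.0, -0.047]
[0.055, 0.0178, 0.0171, 0.004, 0.0, 0.0, -0.047]
[0.055, 0.017, 0.0179, 0.004, 0.0, 0.0, -0.047]
[0.055, 0.0161, 0.0187, 0.004, 0.0, 0.0, -0.047]
[0.055, 0.0152, 0.0195, 0.004, 0.0, 0.0, -0.047]
[0.055, 0.0143, 0.0201, 0.004, 0.0, 0.0, -0.047]
[0.055, 0.0134, 0.0208, 0.004, 0.0, 0.0, -0.047]
[0.055, 0.0124, 0.0214, 0.004, 0.0, 0.0, -0.047]
355 [0.46993261 0.39837128 0.03429664] ((469.8319091796875, 399.10430908203125), (38.097900390625, 55.74482345581055), 64.72544860839844)
[0.03786882 0.05622409] [-116.86519635  153.13480365]
```

View pics/t7.png

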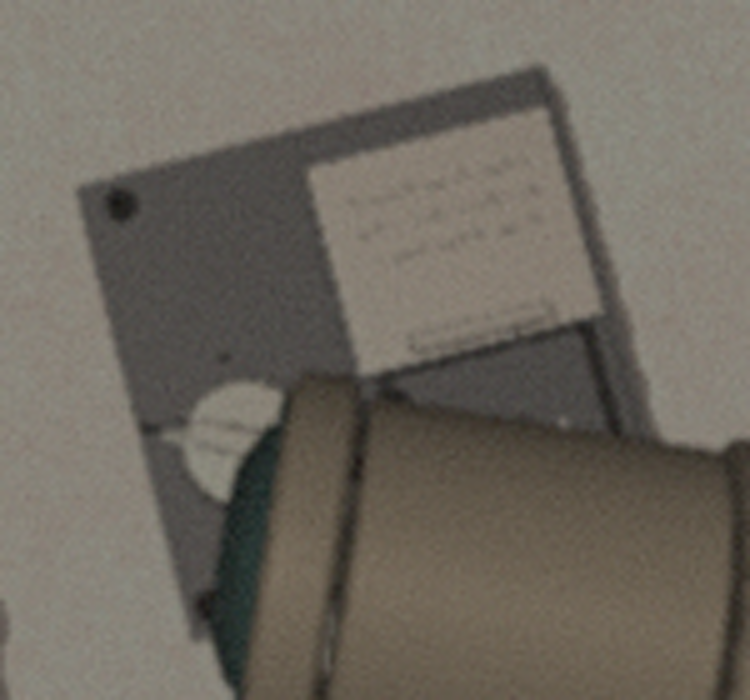

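Emit:
apply_moves:
  moves: [0.055,0.023,0.008,0.004,-0.002,0.005,-0.047,0.055,0.023,0.009,0.004,0,0,-0.047,0.055,0.022,0.01,0.004,0,0,-0.047,0.055,0.022,0.0115,0.004,0,0,-0.047,0.055,0.021,0.0125,0.004,0,0,-0.047,0.055,0.021,0.0135,0.004,0,0,-0.047,0.055,0.02,0.0145,0.004,0,0,-0.047,0.055,0.019,0.015,0.004,0,0,-0.047]

```text
clock: 11.42
position: [0.4707, 0.2124, 0.154]
ee_rot: [0.001, 0.389, 0.921, 0.004]
contact_force: [0.6, 0.0, 0.7]
width: 0.0553
```

```bash
python3 plan.py 8 0.06 0.470 0.3985 0.12 64
```

```text
pos [0.4707 0.2124 0.154 ] ang 44.27 turn 19.73 tilt [-0.0079  0.0013 -0.    ] F [0.55 0.   0.75] q [ 0.286  0.242  1.756  0.005  1.137 -0.489] w 0.0553 t 11.4167
[0.06, 0.0167, 0.0161, 0.0044, 0.008, -0.001, -0.043]
[0.06, 0.016, 0.0169, 0.0042, 0.0, 0.0, -0.043]
[0.06, 0.0153, 0.0176, 0.0042, 0.0, 0.0, -0.043]
[0.06, 0.0145, 0.0182, 0.0042, 0.0, 0.0, -0.043]
[0.06, 0.0137, 0.0188, 0.0042, 0.0, 0.0, -0.043]
[0.06, 0.0129, 0.0194, 0.0042, 0.0, 0.0, -0.043]
[0.06, 0.012, 0.0199, 0.0042, 0.0, 0.0, -0.043]
[0.06, 0.0112, 0.0204, 0.0042, 0.0, 0.0, -0.043]
```

Emit:
apply_moves:
  moves: [0.06,0.017,0.016,0.004,0.008,-0.001,-0.043,0.06,0.016,0.017,0.004,0,0,-0.043,0.06,0.015,0.0175,0.004,0,0,-0.043,0.06,0.0145,0.018,0.004,0,0,-0.043,0.06,0.0135,0.019,0.004,0,0,-0.043,0.06,0.013,0.0195,0.004,0,0,-0.043,0.06,0.01,0.016,0.004,0,0,-0.043,0.06,0.003,0.004,0.003,0,0,-0.01]

```text
clock: 12.08
position: [0.471, 0.3933, 0.1204]
ee_rot: [0.002, 0.232, 0.973, 0.004]
contact_force: [0.7, 0.7, -0.1]
width: 0.06
```

```bash
python3 plan.py 8 0.06 0.470 0.3985 0.02 64;python3 -c "
from h import *
d=imaging.get_image('wrist');cv2.imwrite('pics/w8.png',d['image'][:,:,::-1])"
```

```text
pos [0.471  0.3933 0.1204] ang 63.18 turn 0.82 tilt [-0.0088 -0.0014  0.    ] F [ 0.66  0.71 -0.14] q [ 0.58   0.406  1.594  0.004  1.133 -0.524] w 0.06 t 12.0833
[0.06, 0.0004, 0.0004, 0.0125, 0.009, 0.001, -0.002]
[0.06, 0.0004, 0.0005, 0.0125, 0.0, 0.0, -0.002]
[0.06, 0.0004, 0.0005, 0.0125, 0.0, 0.0, -0.002]
[0.06, 0.0004, 0.0005, 0.0125, 0.0, 0.0, -0.002]
[0.06, 0.0004, 0.0005, 0.0125, 0.0, 0.0, -0.002]
[0.06, 0.0004, 0.0005, 0.0125, 0.0, 0.0, -0.002]
[0.06, 0.0004, 0.0005, 0.0125, 0.0, 0.0, -0.002]
[0.06, 0.0004, 0.0005, 0.0125, 0.0, 0.0, -0.002]
```

View pics/w8.png

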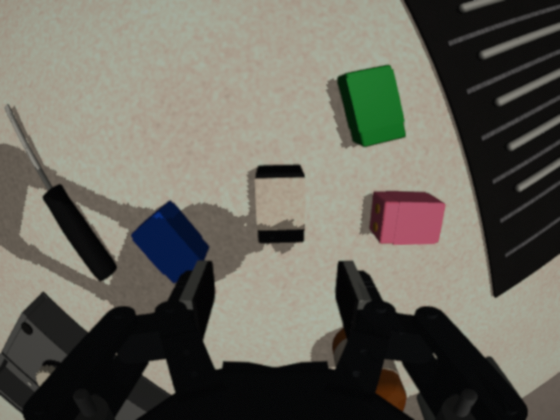

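Emit:
apply_moves:
  moves: [0.06,0.0005,0.001,0.014,0.009,0.001,-0.002,0.06,0.0005,0.001,0.016,0,0,-0.002,0.06,0.0005,0.001,0.016,0,0,-0.002,0.06,0.0005,0.001,0.016,0,0,-0.002,0.06,0.0005,0,0.016,0,0,-0.002,0.06,0,0,0.01,0,0,0,0.06,0,0,0.004,0,0,0,0.06,0,0,0,0,0,0]

```text
clock: 12.8
position: [0.4708, 0.39, 0.0194]
ee_rot: [-0.001, 0.232, 0.973, -0.005]
contact_force: [-0.2, 0.9, 0.4]
width: 0.0601
```

```bash
python3 plan.py 1 0.06 0.470 0.3985 0.012 64;python3 -c "
from h import *
d=imaging.get_image('wrist');cv2.imwrite('pics/w9.png',d['image'][:,:,::-1])"
```

```text
pos [0.4708 0.39   0.0194] ang 63.18 turn 0.82 tilt [ 0.0093 -0.0004 -0.    ] F [-0.17  0.85  0.41] q [ 0.581  0.515  1.7   -0.006  0.935 -0.518] w 0.0601 t 12.8
[0.06, 0.0045, 0.0073, 0.0074, -0.009, 0.0, -0.014]
```

View pics/w9.png

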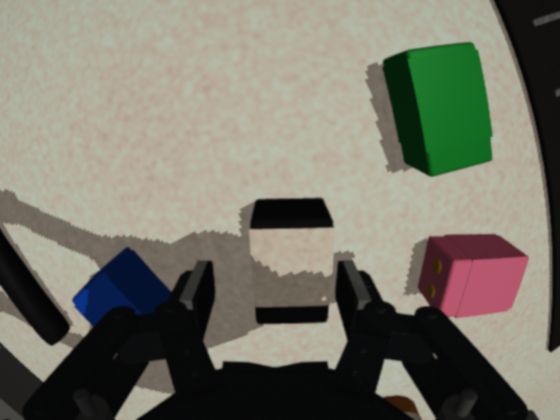

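Emit:
apply_moves:
  moves: [0.06,0.0025,0.004,0.004,-0.009,0,-0.012,0.06,0.002,0.003,0.003,0,0,0,0.06,0,0,0,0,0,0,0.03,0,0,0,0,0,0,0.03,0,0,0,0,0,0,0.03,0,0,0,0,0,0,0.03,0,0,0,0,0,0,0.03,0,0,0,0,0,0]
  newtons: 40

```text
clock: 13.52
position: [0.4723, 0.4004, 0.0161]
ee_rot: [0.003, 0.226, 0.974, 0.003]
contact_force: [-0.6, 0.1, -2.4]
width: 0.0348
```

```bash
python3 plan.py 1 0.06 0.470 0.3985 0.012 64
```

```text
pos [0.4723 0.4004 0.0161] ang 63.92 turn 0.08 tilt [-0.0072 -0.0045  0.    ] F [-0.57  0.06 -2.39] q [ 0.591  0.52   1.699 -0.     0.914 -0.524] w 0.0348 t 13.5167
[0.06, 0.0013, -0.0028, 0.0041, 0.007, 0.005, -0.001]
```

Emit:
apply_moves:
  moves: [0.03,0,0,-0.004,0,0,0,0.03,0,0,-0.01,0.006,0.004,0,0.03,0,0,-0.018,0,0,0,0.03,0,0,-0.022,0,0,0,0.03,0,0,-0.022,0,0,0,0.03,0,0,-0.022,0,0,0,0.03,0,0,-0.018,0,0,0,0.03,0,0,-0.008,0,0,0]

```text
clock: 14.18
position: [0.4688, 0.398, 0.1412]
ee_rot: [-0.004, 0.226, 0.974, -0.004]
contact_force: [-0.5, -0.1, -1.9]
width: 0.0348
```

```bash
python3 plan.py 24 0.03 0.5526 -0.066 0.13 16.2;python3 -c "
from h import *
d=imaging.get_image('wrist');cv2.imwrite('pics/w10.png',d['image'][:,:,::-1])"
```

```text
pos [0.4688 0.398  0.1412] ang 63.9 turn -47.7 tilt [0.0101 0.0062 0.    ] F [-0.5  -0.11 -1.91] q [ 0.591  0.401  1.546  0.     1.207 -0.525] w 0.0348 t 14.1833
[0.03, -0.0116, -0.0158, 0.0006, -0.01, -0.006, 0.035]
[0.03, -0.0122, -0.0154, 0.0005, 0.0, 0.0, 0.035]
[0.03, -0.0127, -0.015, 0.0005, 0.0, 0.0, 0.035]
[0.03, -0.0132, -0.0145, 0.0005, 0.0, 0.0, 0.035]
[0.03, -0.0137, -0.0141, 0.0005, 0.0, 0.0, 0.035]
[0.03, -0.0142, -0.0136, 0.0005, 0.0, 0.0, 0.035]
[0.03, -0.0147, -0.0131, 0.0005, 0.0, 0.0, 0.035]
[0.03, -0.0151, -0.0126, 0.0005, 0.0, 0.0, 0.035]
[0.03, -0.0155, -0.012, 0.0005, 0.0, 0.0, 0.035]
[0.03, -0.0159, -0.0115, 0.0005, 0.0, 0.0, 0.035]
[0.03, -0.0163, -0.0109, 0.0005, 0.0, 0.0, 0.035]
[0.03, -0.0167, -0.0104, 0.0005, 0.0, 0.0, 0.035]
[0.03, -0.017, -0.0098, 0.0005, 0.0, 0.0, 0.035]
[0.03, -0.0174, -0.0092, 0.0005, 0.0, 0.0, 0.035]
[0.03, -0.0177, -0.0086, 0.0005, 0.0, 0.0, 0.035]
[0.03, -0.018, -0.0079, 0.0005, 0.0, 0.0, 0.035]
[0.03, -0.0182, -0.0073, 0.0005, 0.0, 0.0, 0.035]
[0.03, -0.0185, -0.0067, 0.0005, 0.0, 0.0, 0.035]
[0.03, -0.0187, -0.006, 0.0005, 0.0, 0.0, 0.035]
[0.03, -0.0189, -0.0054, 0.0005, 0.0, 0.0, 0.035]
[0.03, -0.0191, -0.0047, 0.0005, 0.0, 0.0, 0.035]
[0.03, -0.0192, -0.0041, 0.0005, 0.0, 0.0, 0.035]
[0.03, -0.0194, -0.0034, 0.0005, 0.0, 0.0, 0.035]
[0.03, -0.0195, -0.0027, 0.0005, 0.0, 0.0, 0.035]
```

View pics/w10.png

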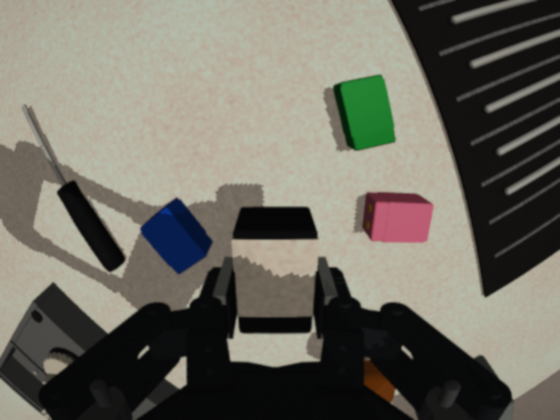

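Emit:
apply_moves:
  moves: [0.03,-0.0115,-0.016,0,-0.01,-0.006,0.035,0.03,-0.012,-0.0155,0,0,0,0.035,0.03,-0.0125,-0.015,0,0,0,0.035,0.03,-0.013,-0.0145,0,0,0,0.035,0.03,-0.0135,-0.014,0,0,0,0.035,0.03,-0.014,-0.0135,0,0,0,0.035,0.03,-0.0145,-0.013,0,0,0,0.035,0.03,-0.015,-0.0125,0,0,0,0.035]

```text
clock: 14.9
position: [0.4918, 0.2413, 0.1353]
ee_rot: [-0.003, 0.363, 0.932, -0.001]
contact_force: [0.7, -0.8, -1.4]
width: 0.0349
```

```bash
python3 plan.py 16 0.03 0.5526 -0.066 0.13 16.2
```

```text
pos [0.4918 0.2413 0.1353] ang 47.49 turn -31.29 tilt [0.0031 0.005  0.    ] F [ 0.69 -0.78 -1.42] q [ 0.327  0.309  1.709  0.003  1.128 -0.503] w 0.0349 t 14.9
[0.03, -0.0158, -0.0116, 0.0003, -0.003, -0.005, 0.034]
[0.03, -0.0162, -0.011, 0.0003, 0.0, 0.0, 0.034]
[0.03, -0.0165, -0.0105, 0.0003, 0.0, 0.0, 0.034]
[0.03, -0.0169, -0.0099, 0.0003, 0.0, 0.0, 0.034]
[0.03, -0.0172, -0.0093, 0.0003, 0.0, 0.0, 0.034]
[0.03, -0.0175, -0.0087, 0.0003, 0.0, 0.0, 0.034]
[0.03, -0.0178, -0.0081, 0.0003, 0.0, 0.0, 0.034]
[0.03, -0.0181, -0.0075, 0.0003, 0.0, 0.0, 0.034]
[0.03, -0.0183, -0.0069, 0.0003, 0.0, 0.0, 0.034]
[0.03, -0.0185, -0.0063, 0.0003, 0.0, 0.0, 0.034]
[0.03, -0.0187, -0.0056, 0.0003, 0.0, 0.0, 0.034]
[0.03, -0.0189, -0.005, 0.0003, 0.0, 0.0, 0.034]
[0.03, -0.0191, -0.0043, 0.0003, 0.0, 0.0, 0.034]
[0.03, -0.0192, -0.0037, 0.0003, 0.0, 0.0, 0.034]
[0.03, -0.0193, -0.003, 0.0003, 0.0, 0.0, 0.034]
[0.03, -0.0194, -0.0024, 0.0003, 0.0, 0.0, 0.034]
```

Slight sag in z, so I bias it upwards while crossing the cap.

Emit:
apply_moves:
  moves: [0.03,-0.016,-0.0115,-0.001,-0.003,-0.005,0.034,0.03,-0.016,-0.011,-0.001,0,0,0.034,0.03,-0.0165,-0.0105,-0.001,0,0,0.034,0.03,-0.017,-0.01,-0.001,0,0,0.034,0.03,-0.017,-0.0095,-0.001,0,0,0.034,0.03,-0.0175,-0.0085,-0.001,0,0,0.034,0.03,-0.018,-0.008,-0.001,0,0,0.034,0.03,-0.018,-0.0075,-0.001,0,0,0.034]

```text
clock: 15.57
position: [0.5152, 0.0785, 0.1339]
ee_rot: [-0.007, 0.492, 0.871, -0.006]
contact_force: [-0.3, 0.5, -1.4]
width: 0.0347
```

```bash
python3 plan.py 8 0.03 0.5526 -0.066 0.13 16.2
```

```text
pos [0.5152 0.0785 0.1339] ang 31.11 turn -14.91 tilt [0.0165 0.0063 0.0001] F [-0.33  0.47 -1.4 ] q [ 0.02   0.28   1.758 -0.003  1.121 -0.522] w 0.0347 t 15.5667
[0.03, -0.0179, -0.0053, 0.0005, -0.017, -0.006, 0.032]
[0.03, -0.018, -0.0047, 0.0005, 0.0, 0.0, 0.033]
[0.03, -0.0182, -0.0042, 0.0005, 0.0, 0.0, 0.033]
[0.03, -0.0183, -0.0036, 0.0005, 0.0, 0.0, 0.033]
[0.03, -0.0184, -0.003, 0.0005, 0.0, 0.0, 0.033]
[0.03, -0.0185, -0.0024, 0.0005, 0.0, 0.0, 0.033]
[0.03, -0.0186, -0.0018, 0.0005, 0.0, 0.0, 0.033]
[0.03, -0.0186, -0.0012, 0.0005, 0.0, 0.0, 0.033]
```

Emit:
apply_moves:
  moves: [0.03,-0.018,-0.005,-0.001,-0.017,-0.006,0.032,0.03,-0.018,-0.0045,-0.001,0,0,0.033,0.03,-0.018,-0.004,-0.001,0,0,0.033,0.03,-0.0185,-0.0035,0,0,0,0.033,0.03,-0.0185,-0.003,0,0,0,0.033,0.03,-0.0185,-0.0025,0,0,0,0.033,0.03,-0.0185,-0.002,0,0,0,0.033,0.03,-0.009,-0.001,0,0,0,0.015]

```text
clock: 16.23
position: [0.5442, -0.0652, 0.1278]
ee_rot: [-0.006, 0.601, 0.8, -0.004]
contact_force: [-0.2, 0.2, -1.5]
width: 0.0353
```

```bash
python3 plan.py 8 0.03 0.5526 -0.066 0.08 16.2;python3 -c "
from h import *
d=imaging.get_image('wrist');cv2.imwrite('pics/w11.png',d['image'][:,:,::-1])"
```

```text
pos [ 0.5442 -0.0652  0.1278] ang 16.18 turn 0.02 tilt [0.0128 0.0053 0.    ] F [-0.16  0.19 -1.49] q [-0.245  0.321  1.712 -0.002  1.122 -0.526] w 0.0353 t 16.2333
[0.03, -0.0004, 0.0011, 0.006, -0.013, -0.005, -0.0]
[0.03, -0.0004, 0.001, 0.006, 0.0, 0.0, -0.0]
[0.03, -0.0004, 0.001, 0.006, 0.0, 0.0, -0.0]
[0.03, -0.0004, 0.001, 0.006, 0.0, 0.0, -0.0]
[0.03, -0.0004, 0.001, 0.006, 0.0, 0.0, -0.0]
[0.03, -0.0004, 0.001, 0.006, 0.0, 0.0, -0.0]
[0.03, -0.0004, 0.001, 0.006, 0.0, 0.0, -0.0]
[0.03, -0.0004, 0.001, 0.006, 0.0, 0.0, -0.0]
```

View pics/w11.png

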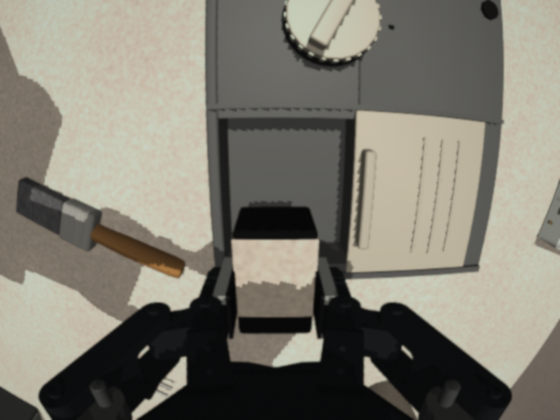

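Emit:
apply_moves:
  moves: [0.03,-0.0005,0.0015,0.004,-0.009,-0.005,0,0.03,-0.0005,0.0015,0.006,-0.004,0,0,0.03,-0.0005,0.001,0.006,0,0,0,0.03,-0.0005,0.001,0.006,0,0,0,0.03,-0.0005,0.001,0.006,0,0,0,0.03,-0.0005,0.001,0.006,0,0,0,0.03,0,0.001,0.004,0,0,0,0.03,0,0,0,0,0,0]

```text
clock: 16.95
position: [0.5501, -0.0615, 0.0829]
ee_rot: [-0.003, 0.599, 0.801, 0.0]
contact_force: [-0.7, 0.3, -1.9]
width: 0.0351
```

```bash
python3 pl.py; python3 plan.py 8 0.03 0.5526 -0.066 0.035 16.2;python3 -c "
from h import *
d=imaging.get_image('wrist');cv2.imwrite('pics/w12.png',d['image'][:,:,::-1])
d=imaging.get_image('side');crop(d,'s12.png',220,160,360,300,5)"
```

```text
player frame [-0.05929625 -0.06817665] 0.08292074002393676
pos [ 0.5501 -0.0615  0.0829] ang 16.39 turn -0.19 tilt [0.0038 0.0053 0.    ] F [-0.66  0.34 -1.9 ] q [-0.239  0.37   1.765  0.003  1.012 -0.527] w 0.0351 t 16.95
[0.03, -0.0007, 0.0002, 0.006, -0.004, -0.005, 0.0]
[0.03, -0.0006, 0.0001, 0.006, 0.0, 0.0, 0.0]
[0.03, -0.0006, 0.0001, 0.006, 0.0, 0.0, 0.0]
[0.03, -0.0006, 0.0001, 0.006, 0.0, 0.0, 0.0]
[0.03, -0.0006, 0.0001, 0.006, 0.0, 0.0, 0.0]
[0.03, -0.0006, 0.0001, 0.006, 0.0, 0.0, 0.0]
[0.03, -0.0006, 0.0001, 0.006, 0.0, 0.0, 0.0]
[0.03, -0.0006, 0.0001, 0.006, 0.0, 0.0, 0.0]
```

View pics/w12.png

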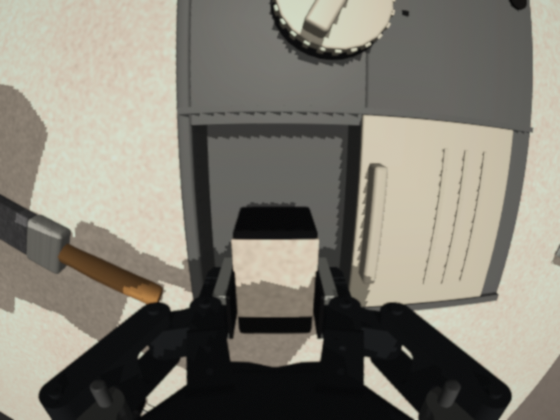

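View pics/s12.png

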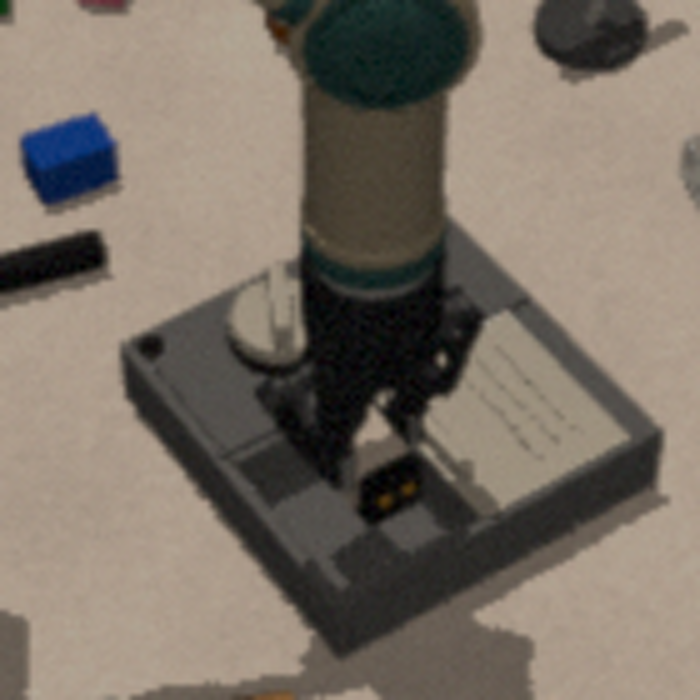

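```bash
python3 plan.py 7 0.03 0.5476 -0.0662 0.04 16.2
```

```text
pos [ 0.5504 -0.0618  0.0837] ang 16.38 turn -0.18 tilt [0.0029 0.0047 0.    ] F [ 0.16  0.   -1.58] q [-0.239  0.369  1.764  0.003  1.013 -0.527] w 0.035 t 17.05
[0.03, -0.0005, -0.0005, 0.0062, -0.003, -0.005, 0.0]
[0.03, -0.0005, -0.0006, 0.0062, 0.0, 0.0, 0.0]
[0.03, -0.0005, -0.0006, 0.0062, 0.0, 0.0, 0.0]
[0.03, -0.0005, -0.0006, 0.0062, 0.0, 0.0, 0.0]
[0.03, -0.0005, -0.0006, 0.0062, 0.0, 0.0, 0.0]
[0.03, -0.0005, -0.0006, 0.0062, 0.0, 0.0, 0.0]
[0.03, -0.0005, -0.0006, 0.0062, 0.0, 0.0, 0.0]
```

Emit:
apply_moves:
  moves: [0.03,-0.001,-0.001,0.005,-0.003,-0.005,0,0.03,-0.0005,-0.001,0.006,0,0,0,0.03,-0.0005,-0.0005,0.006,0,0,0,0.03,-0.0005,-0.0005,0.006,0,0,0,0.03,-0.0005,-0.0005,0.006,0,0,0,0.03,-0.0005,-0.0005,0.006,0,0,0,0.03,-0.0005,0,0.004,0,0,0,0.03,0,0,0.001,0,0,0]

```text
clock: 17.72
position: [0.5483, -0.0678, 0.0408]
ee_rot: [0.002, 0.599, 0.801, 0.0]
contact_force: [0.7, -0.4, -2.2]
width: 0.0351
```

```bash
python3 pl.py; python3 plan.py 7 0.03 0.5476 -0.0662 0.024 16.2;python3 -c "
from h import *
d=imaging.get_image('wrist');cv2.imwrite('pics/w13.png',d['image'][:,:,::-1])"
```

```text
player frame [-0.06280263 -0.07373053] 0.0407835283988964
pos [ 0.5483 -0.0678  0.0408] ang 16.37 turn -0.17 tilt [-0.0027 -0.0024  0.    ] F [ 0.67 -0.42 -2.15] q [-2.490e-01  4.140e-01  1.824e+00 -1.000e-03  9.000e-01 -5.340e-01] w 0.0351 t 17.7167
[0.03, 0.0003, -0.0, 0.0024, 0.003, 0.002, 0.0]
[0.03, 0.0002, -0.0, 0.0024, 0.0, 0.0, 0.0]
[0.03, 0.0002, -0.0, 0.0024, 0.0, 0.0, 0.0]
[0.03, 0.0002, -0.0, 0.0024, 0.0, 0.0, 0.0]
[0.03, 0.0002, -0.0, 0.0024, 0.0, 0.0, 0.0]
[0.03, 0.0002, -0.0, 0.0024, 0.0, 0.0, 0.0]
[0.03, 0.0002, -0.0, 0.0024, 0.0, 0.0, 0.0]
```

View pics/w13.png

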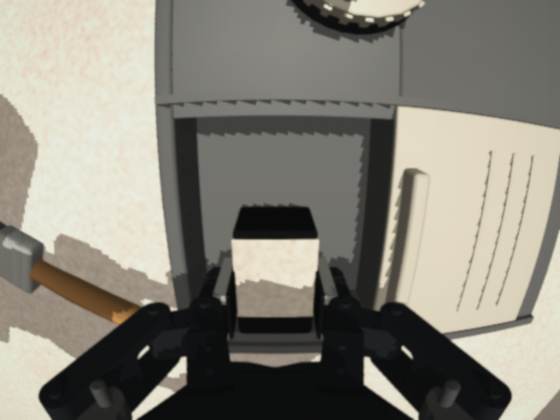

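Emit:
apply_moves:
  moves: [0.03,0.0005,-0.001,0.002,0.003,0.002,0,0.03,0.0005,0,0.002,0,0,0,0.03,0.0005,0,0.002,0,0,0,0.03,0,0,0.002,0,0,0,0.03,0,0,0.002,0,0,0,0.03,0,0,0.001,0,0,0,0.03,0,0,0,0,0,0,0.03,0,0,0,0,0,0]

```text
clock: 18.43
position: [0.5476, -0.0666, 0.0293]
ee_rot: [0.001, 0.599, 0.801, 0.0]
contact_force: [0.2, 0.1, -2.0]
width: 0.0352
```

```bash
python3 pl.py; python3 plan.py 1 0.03 0.5476 -0.0662 0.024 16.2;python3 -c "
from h import *
d=imaging.get_image('side');crop(d,'s14.png',240,180,360,290,6)"
```

```text
player frame [-0.06304098 -0.07233894] 0.029296587925971104
pos [ 0.5476 -0.0666  0.0293] ang 16.37 turn -0.17 tilt [-0.0009 -0.0008  0.    ] F [ 0.16  0.06 -1.98] q [-0.247  0.429  1.836 -0.     0.876 -0.532] w 0.0352 t 18.4333
[0.03, 0.0004, 0.0001, 0.0053, 0.001, 0.001, 0.003]
```

View pics/s14.png

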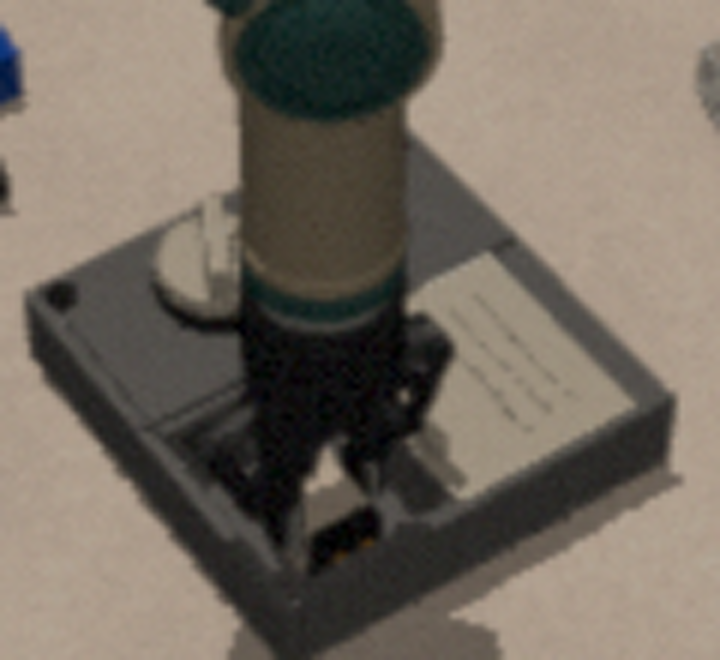

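Still free (only the pack's weight in the force). Lowering the last millimetres to contact.

Emit:
apply_moves:
  moves: [0.03,0,0,0.0015,0,0,0,0.03,0,0,0.0015,0,0,0,0.03,0,0,0.0015,0,0,0,0.03,0,0,0.0015,0,0,0,0.03,0,0,0.0015,0,0,0,0.03,0,0,0.001,0,0,0,0.03,0,0,0,0,0,0,0.03,0,0,0,0,0,0]

```text
clock: 19.15
position: [0.5482, -0.0667, 0.0228]
ee_rot: [0.002, 0.599, 0.801, 0.0]
contact_force: [-0.2, 0.1, -0.9]
width: 0.0351
```

```bash
python3 pl.py; python3 plan.py 1 0.03 0.5476 -0.0662 0.022 16.2
```

```text
player frame [-0.06252496 -0.07262114] 0.022842121881663433
pos [ 0.5482 -0.0667  0.0228] ang 16.38 turn -0.18 tilt [-0.0026 -0.002   0.    ] F [-0.21  0.07 -0.87] q [-2.470e-01  4.370e-01  1.843e+00 -1.000e-03  8.590e-01 -5.320e-01] w 0.0351 t 19.15
[0.03, 0.0006, -0.0005, 0.0008, 0.003, 0.002, 0.003]
```

Emit:
apply_moves:
  moves: [0.03,0,0,0.002,0.001,0.001,0,0.03,0,0,0.001,0,0,0,0.03,0,0,0,0,0,0,0.045,0,0,0,0,0,0,0.045,0,0,0,0,0,0,0.045,0,0,0,0,0,0,0.045,0,0,0,0,0,0,0.045,0,0,0,0,0,0]

```text
clock: 19.82
position: [0.5495, -0.067, 0.0222]
ee_rot: [0.002, 0.599, 0.801, 0.001]
contact_force: [-1.1, -0.3, 0.9]
width: 0.045
```

```bash
python3 pl.py; python3 plan.py 1 0.03 0.5476 -0.0662 0.022 16.2;python3 -c "
from h import *
d=imaging.get_image('wrist');cv2.imwrite('pics/w15.png',d['image'][:,:,::-1])"
```

```text
player frame [-0.06140064 -0.07323443] 0.02223396003293742
pos [ 0.5495 -0.067   0.0222] ang 16.38 turn -0.18 tilt [-0.0043 -0.0025  0.    ] F [-1.06 -0.31  0.9 ] q [-0.247  0.438  1.842  0.     0.856 -0.533] w 0.045 t 19.8167
[0.03, 0.0013, -0.0016, 0.0002, 0.004, 0.003, 0.003]
```

View pics/w15.png

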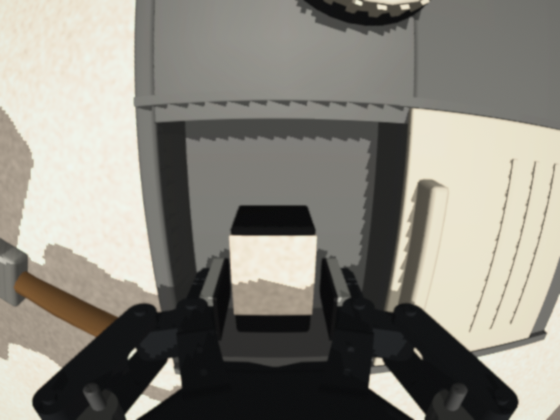

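Pack (230–315, 205–330) is free between the pads, lying level. Lifting straight up.

Emit:
apply_moves:
  moves: [0.045,0,-0.001,-0.002,0,0,0,0.045,0,0,-0.006,0,0,0,0.045,0,0,-0.012,0,0,0,0.045,0,0,-0.015,0,0,0,0.045,0,0,-0.02,0,0,0,0.045,0,0,-0.025,0,0,0,0.045,0,0,-0.03,0,0,0,0.045,0,0,-0.03,0,0,0]

```text
clock: 20.53
position: [0.5422, -0.0659, 0.162]
ee_rot: [-0.006, 0.599, 0.801, -0.003]
contact_force: [1.0, -0.7, 0.1]
width: 0.045
```

Emit:
apply_moves:
  moves: [0.045,-0.015,-0.02,-0.015,0,0,0,0.045,-0.02,-0.03,0,0,0,0,0.045,-0.025,-0.03,0,0,0,0,0.045,-0.025,-0.03,0,0,0,0,0.045,-0.025,-0.03,0,0,0,0,0.045,-0.02,-0.02,0,0,0,0,0.045,0,0,0,0,0,0,0.045,0,0,0,0,0,0]

```text
clock: 21.2
position: [0.4279, -0.2433, 0.1919]
ee_rot: [0.007, 0.597, 0.802, 0.001]
contact_force: [0.5, 0.4, -0.8]
width: 0.0452
```

```bash
python3 pl.py; python3 - <<'E'
from h import *
d=imaging.get_image('top');crop(d,'t16.png',220,135,370,275,5)
s=imaging.get_image('side');crop(s,'s16.png',240,180,360,290,6)
a=np.radians(16.2);R=np.array([[np.cos(a),-np.sin(a)],[np.sin(a),np.cos(a)]])
for n,dd in (("top",d),("side",s)):
    C=cloud(dd); L=(C[...,:2]-np.array([.588,.0205]))@R
    bx=L[...,0]+.058;by=L[...,1]+.053
    m=(abs(bx)<.046)&(abs(by)<.053)&(C[...,2]>.03)&(C[...,2]<.047)&(dd["range_z"]>0)
    P=np.stack([bx[m],by[m],C[...,2][m]],1)
    if len(P)>5:
        A=np.c_[P[:,:2],np.ones(len(P))];k=np.linalg.lstsq(A,P[:,2],rcond=None)[0]
        print(n,len(P),P.mean(0),P.min(0),P.max(0),"slope",k)
E
```

```text
player frame [-0.22737102 -0.20869989] 0.19187327980212682
top 344 [-0.0045123  -0.01585668  0.04069203] [-0.02263393 -0.04573678  0.0301183 ] [0.01369528 0.01168911 0.04572402] slope [ 0.00579678 -0.01416337  0.0404936 ]
side 130 [-0.00020827 -0.02953475  0.04133314] [-0.02165352 -0.05248594  0.03267521] [0.04438444 0.01106186 0.0468986 ] slope [ 0.01961749 -0.0112569   0.04100475]
```

View pics/t16.png

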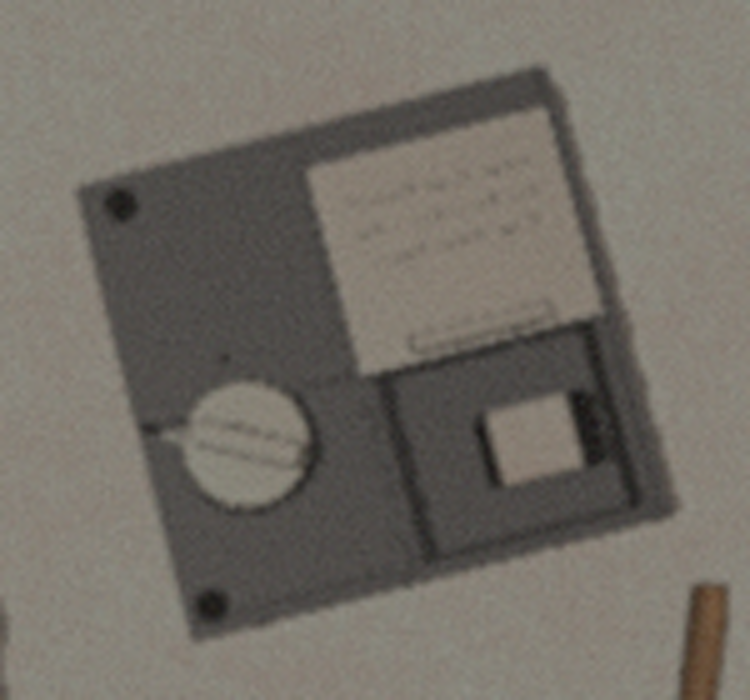

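View pics/s16.png

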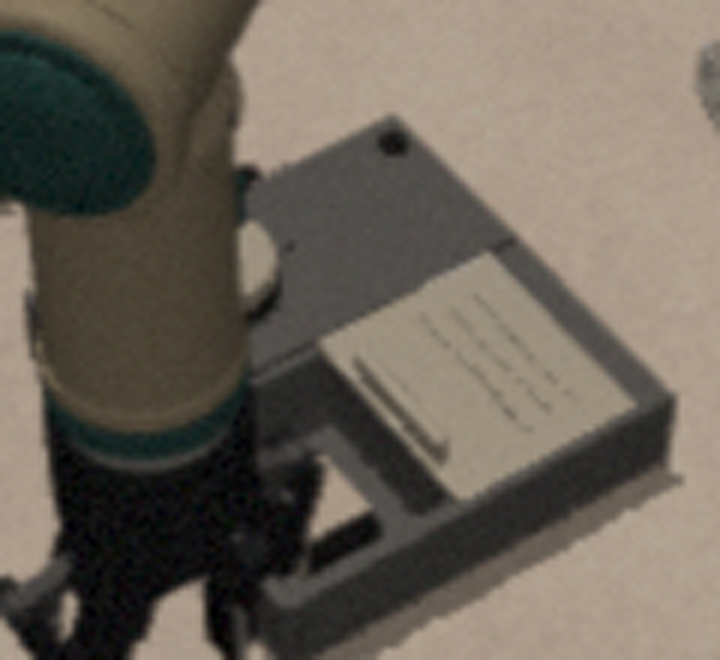

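```bash
python3 -c "
from h import *
print(manip.get_state()['clock'],abs(manip.get_state()['qd']).max()); print(workorder.sign_off())"
```

```text
21.3 0.0283871339462016
the job is handed in; nothing more can be done
None
```

The job is done and handed in at about 21.3 s of the 64 s allowed. The sign-off gives no verdict, so this rests on my own checks.

**What I did**
- **Cap:** I gripped the bar, pressed the cap down and turned it anticlockwise until the fingers slipped against the end stop.
- **Cover:** I pushed it open by its ridge with the closed fingers, up to the stop.
- **Pack:** I picked up the battery pack, lowered it into the bay until it touched, let go and moved the arm clear.

**Last checks**
- **Lock ring:** the white pointer lines up with the long mark.
- **Cover:** the pictures show it clear of the bay. The fingers stopped after the expected travel, with the push force rising to about 11 N.
- **Pack:** its top is 40.7 mm above the bench and nearly level (slope about 0.015 rad). Its centre is at about x -4, y -17 mm in the bay, so it covers the sensing pin.
- **Pin:** I had no direct reading. A pin still standing up would tilt the pack by about 0.11 rad, so I take it as held down.
- **Other things on the bench:** nothing I saw suggests the arm touched anything else, but I did not re-measure where they lie.

**Where readings disagreed**
- The side camera's last view of the pack was partly blocked by the arm. I used the top camera for the pack's final position and tilt.

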